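# Test the friction hinges of two instrument cases and mark the one that fails

### The arm

A 7-joint arm with a two-finger parallel gripper is mounted at the origin on a cart in front of the work surface, level with it; the furniture and walls round the work are solid. World frame = base frame: x ahead of the robot, y to its left, z up, the work surface at z = 0. Lengths are in m, angles in rad, forces in N, time in s.
With the tool pointing down it reaches from about 0.425 to 0.875 m from the base axis. Payload 4.7 kg.
Tool frame: the origin (TCP) lies midway between the tips of the shut fingers; the grasp point (between the pads) lies 19 mm behind it; z points along the fingers, y is the direction in which the jaws open and shut (so a half turn about z gives the same grasp; the last joint's range is limited). The gripper opens to 87 mm and grips with 3 to 60 N. Pads are 19 mm wide; open, the fingers measure 117 mm over their backs; the gripper's body (75 mm by 190 mm) begins 51 mm behind the grasp point.
Start: joints at [-1.238, 0.321, -0.07, 1.45, 0.023, 1.371, -0.057], TCP at [0.204, 0.617, 0.223] pointing down, gripper open.
Joint ranges: [-2.86, 2.86], [-0.3, 2.09], [-1.38, 1.24], [0.06, 2.45], [-1.56, 4.7], [0.09, 2.05], [-2.69, 2.69]. Speed limits (rad/s): [2.57, 2.57, 3.14, 3.14, 3.14, 3.14, 3.14].

### API

Orientations are given as a rotation vector (axis times angle).
In Python, from bench import * gives the robot as it stands. The module is installed in compiled form; this text tells all that it offers.
- The arm moves only by the tool play_rows, never from a script. Its argument "series" is one flat list of numbers, 7 for each row, row after row: the opening in per cent of the stroke, from 0 (shut) to 100 (fully open), then the shift along the tool's x, y, z in m, then the turn, a rotation vector about the tool's x, y, z in degrees. In form: [fingers, tx, ty, tz, rx, ry, rz, fingers, tx, ty, tz, rx, ry, rz, ...]. A call has 1 to 10 rows; each row is the pose to reach, as a shift and turn from the pose commanded when the call began, along the tool's axes at that moment; what a row does not reach only later rows make up. A row lasts 1/12 s, in which the tool goes at most 41.7 mm and 7.16 degrees, less where a joint would pass 70% of its speed; a pose out of reach is approached as far as the arm can. A call with a gripper value outside its range is refused whole. The fingers move at their own pace and stop on an object; "force" is the grip in N (left out, the last holds). Time passes only in rows, so rows that repeat a pose let the fingers close. It gives the time, the measured TCP pose, the force and the opening at its end, in the units of the state.
- get_state(): the state, without advancing time (a new reading comes with each control period).
- get_image(name): name is "side" or "top" or "wrist"; returns a dict with "frame" (420x560x3 uint8, red, green, blue), "fx", "fy", "cx", "cy" (pixels), "D" ([k1, k2, p1, p2, k3] as OpenCV has them; the pictures are not rectified), "R" (3x3) and "t" (3): a world point X has camera coordinates R X + t. Camera axes: x right, y down, z forward; pixel columns grow to the right and rows downward; lengths in m; the calibration is good to about 2 mm. A picture is of the moment at which its call begins. There is no depth.
- close_job(): hands the job in, once; it reports no verdict.
The state is a dict: "time": time; "joint_positions": joint angles; "qd": joint speeds; "joint_torque": joint torques, N m; "position": TCP position; "tool_rot": TCP orientation; "ft_force": force on the tool from outside, world axes, zero at the start; "torque": the same for the moment, N m; "grip_width": opening from 0.0 (shut) to 1.0 (fully open).
Only numpy, scipy, OpenCV 4.12 (cv2) and the standard library are available. Lean on these libraries where they do the work, as an engineer would, in place of code of your own. Each camera call takes 0.05 s, during which the arm holds its last target.

### The job

Test the lid hinges of the two grey instrument cases: lift each lid by its front lip to about half open (some 45 to 55 degrees) and let go, to see whether it stays up or drops. Leave the lid that holds standing half open, let the one that fails fall shut, and then stand the roll of white film upright in the middle of that shut lid as the mark for repair. Do not shift or knock over the things standing in front of the cases.

Things in the scene. Friction and masses are not known exactly. Their poses are not given: they have to be found in the camera images.
- case_a: plain grey lidded instrument case, fixed to the worktop, 150 mm deep (x), 170 wide (y), rim 85 high; hinged lid 16 thick, top at 101 when shut. Origin: centre of the underside, z up; the front faces its own -x, the hinge is at the back (+x). A 6 mm thick lip on the lid, 170 wide, juts 30 out over free space from the front wall. One case stands left, one right of the panel meter, at random
- case_b: the second case, identical to case_a in looks, sizes and frame. Exactly one of the two cases has a worn hinge, which cannot be seen
- case_a_lid (a joint): angle of the lid of case_a in rad: 0 shut, growing as the front edge rises, stop at 1.8. The hinge line is the case's own y direction through point case_a_hinge. A sound hinge needs about 3 to 4 N at the lip to lift (lid 0.24 kg) and then holds any angle; the worn one needs 1 to 1.5 N and, let go, drops shut within half a second
- case_b_lid (a joint): angle of the lid of case_b in rad: 0 shut, growing as the front edge rises, stop at 1.8. The hinge line is the case's own y direction through point case_b_hinge. A sound hinge needs about 3 to 4 N at the lip to lift (lid 0.24 kg) and then holds any angle; the worn one needs 1 to 1.5 N and, let go, drops shut within half a second
- case_a_hinge (a point): hinge line of case_a, at its middle: 75 mm behind the case's centre, 85.5 mm above the worktop
- case_a_lip (a point): middle of the lower outer edge of the lip of case_a (moves with the lid): when shut 106 mm in front of the case's centre, 88.5 mm above the worktop; the lip runs 85 mm either way along the case's y
- case_a_top (a point): middle of the upper face of the lid of case_a (moves with the lid); when shut over the case's centre at 101.5 mm height
- case_b_hinge (a point): hinge line of case_b, at its middle: 75 mm behind the case's centre, 85.5 mm above the worktop
- case_b_lip (a point): middle of the lower outer edge of the lip of case_b (moves with the lid): when shut 106 mm in front of the case's centre, 88.5 mm above the worktop; the lip runs 85 mm either way along the case's y
- case_b_top (a point): middle of the upper face of the lid of case_b (moves with the lid); when shut over the case's centre at 101.5 mm height
- roll: short white roll of sealing film standing on end, 52 mm diameter, 50 mm high, 0.11 kg, 18 mm hole down its axis; it stands at the back between the cases, behind the panel meter. Origin: centre of the underside, z along its axis
- bottle_1: closed amber bottle with a white cap, 52 mm diameter, 150 mm high, standing in front of one front corner of case_a (either one). Origin: centre of the underside
- bottle_2: closed amber bottle with a white cap, 52 mm diameter, 150 mm high, standing in front of one front corner of case_b (either one). Origin: centre of the underside
- dropper_1: small white dropper bottle, 25 mm diameter, 67 mm high, standing in front of the other front corner of case_a. Origin: centre of the underside
- dropper_2: small white dropper bottle, 25 mm diameter, 67 mm high, standing in front of the other front corner of case_b. Origin: centre of the underside
- pc_tower: fixed dark blue computer tower standing at the right of the work, 205 mm wide, 450 mm high, 385 mm deep (its middle 37 mm further from the robot than its origin), a carton on top of it; origin: its underside. Do not hit it
- panel_meter: fixed beige instrument box in the middle of the worktop between the cases, 220 mm deep x 180 mm wide x 170 mm high, its own x, y, z; turned about 14 degrees, front towards the robot; origin: middle of the underside. Do not hit it

How it is judged:
By the outcome, as a careful person would: the job done as asked, in the order asked, and still so for the second after the job is handed in, with the robot touching nothing.
It also fails if it takes over 72 s, if anything falls off the work surface, if the arm or the gripper's body presses on something with over 40 N, if the wrist force passes 120 N, or if a joint passes its speed limit or range.

## Working session

There is one attempt and no reset: what is moved stays moved. The work goes in short steps, Python scripts to look and compute and a tool call to move; the robot and the scene stay as the last step left them, time stands still between calls to the robot, and variables do not carry over. Pictures are saved under pics/ and viewed, and the job is handed in when it is done.

Besides the shell and the picture viewer there is one more tool, called as a command line: name --argument value ..., lists and objects as JSON in quotes. play_rows: Moves the arm, as the interface text tells. Its arguments: {"type":"object","properties":{"series":{"type":"array"},"force":{"type":"number"}},"required":["series"]}

```bash
mkdir -p pics
python3 - <<'E'
from bench import *
import cv2,numpy as np,pickle
s=get_state();print({k:np.round(v,3).tolist() for k,v in s.items()})
for n in("side","top","wrist"):
    d=get_image(n);pickle.dump(d,open(f"{n}0.pkl","wb"))
    cv2.imwrite(f"pics/{n}0.png",d["frame"][:,:,::-1])
    R=np.array(d["R"]);print(n,d["fx"],d["cx"],d["cy"],d["D"],(-R.T@d["t"]).round(3),R.round(2).tolist())
E
```

```text
{'time': 0.0, 'joint_positions': [-1.238, 0.322, -0.07, 1.452, 0.023, 1.371, -0.057], 'qd': [0.001, -0.0, 0.0, -0.001, -0.001, -0.001, 0.001], 'joint_torque': [-0.001, -49.13, -0.404, -31.253, -0.064, 0.044, 0.0], 'position': [0.204, 0.617, 0.221], 'tool_rot': [-0.499, -3.102, 0.003], 'ft_force': [-0.321, 0.131, 1.296], 'torque': [0.044, 0.013, 0.02], 'grip_width': 0.999}
side 437.80758935401036 275.7904496613564 204.08299048930593 [0.04476219 0.         0.         0.         0.        ] [0.587 0.986 0.938] [[-1.0, 0.05, 0.01], [0.02, 0.62, -0.78], [-0.04, -0.78, -0.62]]
top 503.96191587017364 280.44619870852927 205.03129893872858 [-0.12696971  0.          0.          0.          0.        ] [-0.697  0.046  1.709] [[-0.1, -0.99, 0.02], [-0.79, 0.07, -0.61], [0.6, -0.07, -0.8]]
wrist 308.2451942074231 278.1624263661093 207.78722149728932 [-0.04512584  0.          0.          0.          0.        ] [0.138 0.638 0.384] [[0.31, 0.95, -0.0], [0.92, -0.3, 0.26], [0.25, -0.08, -0.97]]
```

View pics/side0.png

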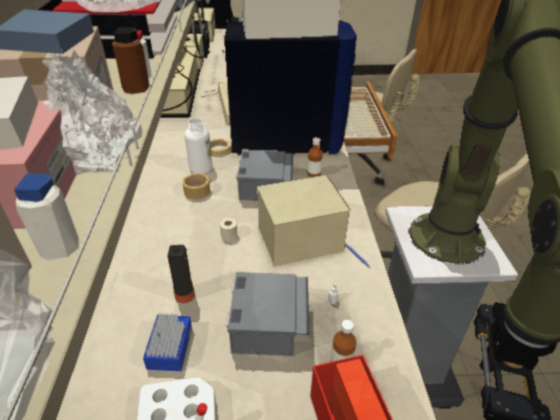

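View pics/top0.png

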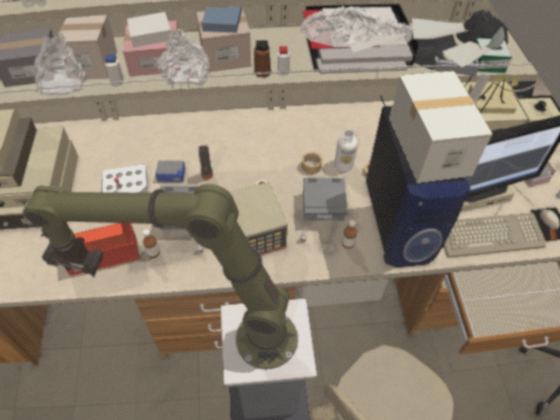

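View pics/wrist0.png

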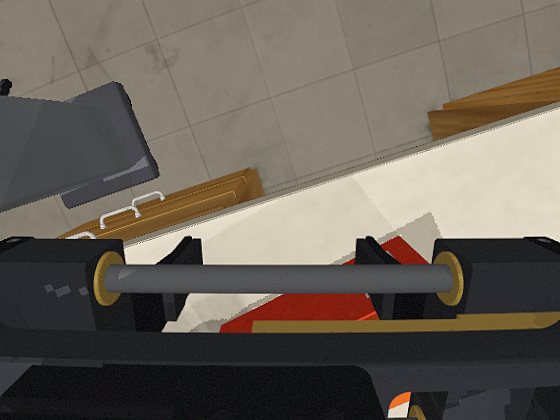

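```bash
cat > h.py <<'E'
import numpy as np,cv2,pickle
def K(d): return np.array([[d["fx"],0,d["cx"]],[0,d["fy"],d["cy"]],[0,0,1.]])
def ray(d,uv):
    p=cv2.undistortPoints(np.array(uv,float).reshape(-1,1,2),K(d),np.array(d["D"])).reshape(-1,2)
    R=np.array(d["R"]);v=np.c_[p,np.ones(len(p))]@R
    return -R.T@np.array(d["t"]),v
def plane(d,uv,z):
    c,v=ray(d,uv);return c+v*((z-c[2])/v[:,2])[:,None]
def proj(d,X):
    R=np.array(d["R"]);return cv2.projectPoints(np.array(X,float).reshape(-1,1,3),cv2.Rodrigues(R)[0],np.array(d["t"],float),K(d),np.array(d["D"]))[0].reshape(-1,2)
def load(n): return pickle.load(open(n+".pkl","rb"))
def crop(d,x0,y0,x1,y1,s,fn,grid=None):
    im=cv2.resize(d["frame"][y0:y1,x0:x1,::-1],None,fx=s,fy=s,interpolation=cv2.INTER_CUBIC);cv2.imwrite("pics/"+fn,im)
E
python3 - <<'E'
from h import *
d=load("side0")
crop(d,210,250,370,370,5,"s_l.png")
crop(d,210,120,370,240,5,"s_r.png")
d=load("top0");crop(d,130,150,370,270,3.3,"t.png")
E
```

```text
(no output)
```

View pics/s_l.png

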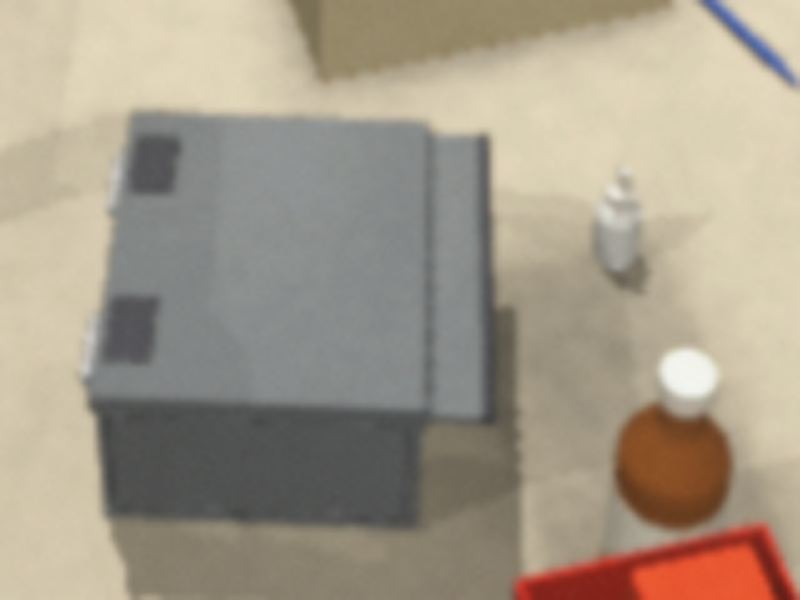

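View pics/s_r.png

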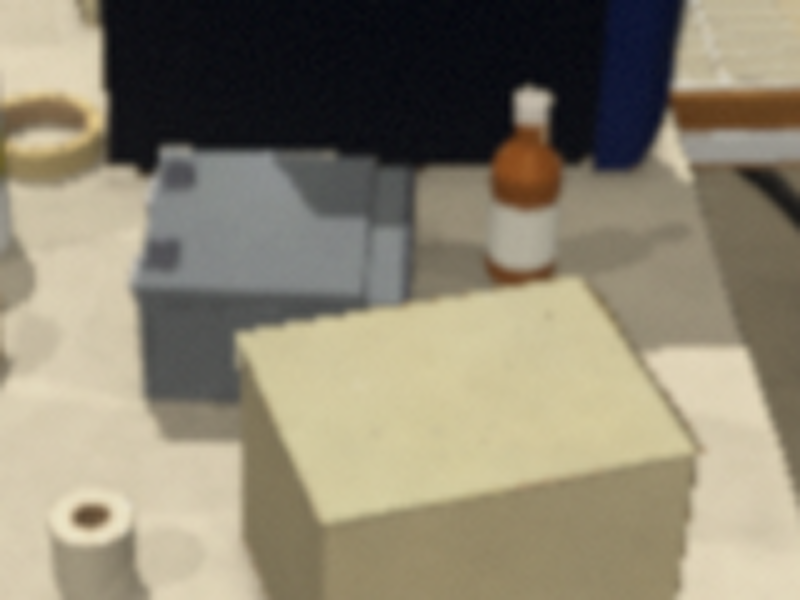

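View pics/t.png

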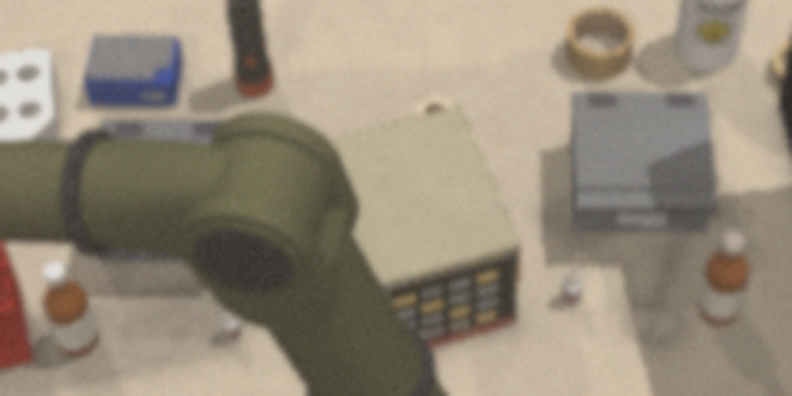

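Run:
```python
from h import *
S=load("side0");T=load("top0")
def f(n,d,off,s,pts,z):
    X=plane(d,np.array(pts)/s+np.array(off),z);print(n,X[:,:2].round(3).tolist());return X
L=(210,250);Rr=(210,120);t=(130,150)
def case(A,n):
    c=A.mean(0);w=((A[0]+A[1])-(A[2]+A[3]))/2  # near-far is y
    dx=((A[0]+A[3])-(A[1]+A[2]))/2
    print(n,c.round(3),"depth",np.linalg.norm(dx),"width",np.linalg.norm(w),"yaw",np.degrees(np.arctan2(dx[1],dx[0])),np.degrees(np.arctan2(w[0],-w[1])))
case(f("L top",S,L,5,[(132,112),(428,122),(422,408),(92,400)],.101),"L")
f("L lip",S,L,5,[(488,137),(490,418)],.0945)
case(f("R top",S,Rr,5,[(160,148),(378,158),(365,292),(135,288)],.101),"R")
f("R lip",S,Rr,5,[(412,168),(408,302)],.0945)
case(f("R topcam",T,t,3.3,[(713,95),(714,200),(572,195),(572,95)],.101),"Rt")
f("roll",S,Rr,5,[(91,516)],.05)
f("pm",S,Rr,5,[(238,335),(322,522),(692,452),(578,280)],.17)
f("Bl",S,L,5,[(688,372)],.15);f("Bl t",T,t,3.3,[(54,270)],.15)
f("Dl",S,L,5,[(624,172)],.067);f("Dl base",S,L,5,[(622,272)],.0);f("Dlt",T,t,3.3,[(232,322)],.067)
f("Br",S,Rr,5,[(535,95)],.15);f("Brt",T,t,3.3,[(734,242)],.15)
f("Drt",T,t,3.3,[(571,279)],.067)
f("PCfrontcorner?",T,(0,0),1,[(395,268)],0)
```

```text
L top [[0.647, 0.216], [0.496, 0.23], [0.513, 0.399], [0.66, 0.389]]
L [0.579 0.308 0.101] depth 0.14965353422717018 width 0.17157083367279427 yaw -4.560500738891005 -5.0921067611676785
L lip [[0.465, 0.235], [0.482, 0.401]]
R top [[0.64, -0.379], [0.483, -0.36], [0.503, -0.194], [0.654, -0.204]]
R [ 0.57  -0.284  0.101] depth 0.15502493180405666 width 0.17126739236823096 yaw -5.515340604414245 -5.616211454707304
R lip [[0.459, -0.356], [0.474, -0.19]]
R topcam [[0.631, -0.389], [0.467, -0.36], [0.49, -0.19], [0.647, -0.21]]
Rt [ 0.558 -0.287  0.101] depth 0.16258105943900464 width 0.17583336973218675 yaw -8.650476020246835 -6.244216920246302
roll [[0.68, -0.034]]
pm [[0.587, -0.056], [0.545, 0.113], [0.338, 0.063], [0.379, -0.104]]
Bl [[0.402, 0.42]]
Bl t [[0.4, 0.417]]
Dl [[0.394, 0.237]]
Dl base [[0.39, 0.248]]
Dlt [[0.366, 0.224]]
Br [[0.373, -0.36]]
Brt [[0.37, -0.36]]
Drt [[0.391, -0.178]]
PCfrontcorner? [[0.244, -0.528]]
```

```bash
cat >> h.py <<'E'
from scipy.spatial.transform import Rotation as Ro
def ori(a,h,roll=0):
    a,h=np.radians([a,h]);z=np.array([np.cos(a)*np.cos(h),np.cos(a)*np.sin(h),-np.sin(a)])
    y=np.array([np.sin(a)*np.cos(h),np.sin(a)*np.sin(h),np.cos(a)]);x=np.cross(y,z)
    return Ro.from_matrix(np.c_[x,y,z])*Ro.from_euler('z',roll,degrees=True)
def rel(s,p,R):
    C=Ro.from_rotvec(s["tool_rot"])
    return C.inv().apply(np.array(p)-s["position"]).round(3).tolist(),np.degrees((C.inv()*R).as_rotvec()).round(1).tolist()
def show(s):
    C=Ro.from_rotvec(s["tool_rot"]).as_matrix();z=C[:,2]
    print("t",round(s["time"],2),"p",np.round(s["position"],4),"a",round(float(np.degrees(np.arcsin(-z[2]))),1),"h",round(float(np.degrees(np.arctan2(z[1],z[0]))),1),"xz",C[:,0].round(2),"F",np.round(s["ft_force"],1),"q",np.round(s["joint_positions"],2),"w",round(s["grip_width"],2))
E
python3 - <<'E'
from h import *
from bench import *
s=get_state();show(s);print(rel(s,(.38,.32,.30),ori(45,15)))
E
```

```text
t 0.15 p [0.2036 0.6168 0.2217] a 89.9 h -103.9 xz [-0.95  0.31 -0.  ] F [0.1 0.7 0.3] q [-1.24  0.32 -0.07  1.45  0.02  1.37 -0.06] w 1.0
([-0.261, -0.227, -0.078], [-41.3, -22.2, 53.7])
```

play_rows --series '[0,-0.05,-0.04,-0.06,0,0,0,0,-0.261,-0.227,-0.078,-41.3,-22.2,53.7,0,-0.261,-0.227,-0.078,-41.3,-22.2,53.7,0,-0.261,-0.227,-0.078,-41.3,-22.2,53.7,0,-0.261,-0.227,-0.078,-41.3,-22.2,53.7,0,-0.261,-0.227,-0.078,-41.3,-22.2,53.7,0,-0.261,-0.227,-0.078,-41.3,-22.2,53.7,0,-0.261,-0.227,-0.078,-41.3,-22.2,53.7,0,-0.261,-0.227,-0.078,-41.3,-22.2,53.7,0,-0.261,-0.227,-0.078,-41.3,-22.2,53.7]'

```text
time: 0.98
position: [0.3728, 0.3705, 0.2737]
tool_rot: [1.303, 2.436, 0.561]
ft_force: [-0.7, 0.4, 0.8]
grip_width: 0.328
```

Run:
```python
from h import *
from bench import *
s=get_state();show(s);print(rel(s,(.38,.32,.30),ori(45,15)))
```

```text
t 0.98 p [0.3728 0.3705 0.2737] a 60.6 h 22.6 xz [-0.53  0.84 -0.09] F [-0.7  0.4  0.8] q [-0.85 -0.3  -0.15  2.07  0.3   0.96 -0.54] w 0.33
([-0.049, -0.008, -0.029], [-15.1, -6.1, 17.1])
```

play_rows --series '[0,-0.049,-0.008,-0.029,-15.1,-6.1,17.1,0,-0.049,-0.008,-0.029,-15.1,-6.1,17.1,0,-0.049,-0.008,-0.029,-15.1,-6.1,17.1,0,-0.049,-0.008,-0.029,-15.1,-6.1,17.1]'

```text
time: 1.32
position: [0.3836, 0.3542, 0.2556]
tool_rot: [1.403, 2.304, 0.575]
ft_force: [0.4, -1.7, 1.9]
grip_width: 0.04
```

Run:
```python
from h import *
from bench import *
s=get_state();show(s);print(rel(s,(.38,.32,.30),ori(45,15)))
d=get_image("side");cv2.imwrite("pics/side1.png",d["frame"][:,:,::-1])
```

```text
t 1.32 p [0.3836 0.3542 0.2556] a 57.5 h 15.7 xz [-0.43  0.9  -0.11] F [ 0.4 -1.7  1.9] q [-0.86 -0.3  -0.17  2.12  0.42  0.93 -0.75] w 0.04
([-0.034, 0.006, -0.044], [-12.4, -1.7, 12.1])
```

View pics/side1.png

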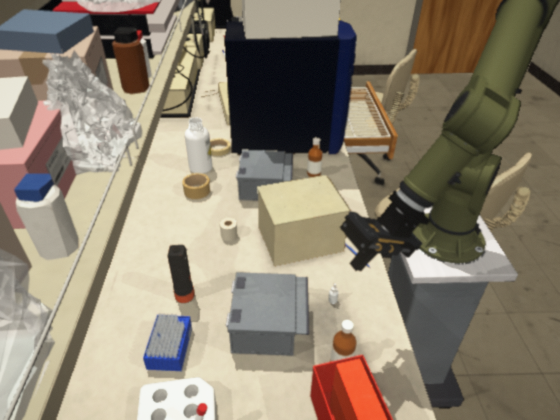

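```bash
cat > kin.py <<'E'
import numpy as np
from scipy.spatial.transform import Rotation as Ro
from scipy.optimize import least_squares
D=[([-1.238,0.3215,-0.07,1.4515,0.023,1.371,-0.057],[.2036,.6168,.2217],[-.499,-3.102,.003]),
([-.85,-.3,-.15,2.07,.3,.96,-.54],[.3728,.3705,.2737],[1.303,2.436,.561]),
([-.86,-.3,-.17,2.12,.42,.93,-.75],[.3836,.3542,.2556],[1.403,2.304,.575])]
def Rz(a): return Ro.from_rotvec([0,0,a])
def Ry(a): return Ro.from_rotvec([0,a,0])
def fk(q,p,sg=(-1,-1,-1,-1)):
    d1,L1,e1,e2,L2,w,L3=p
    R=Rz(sg[0]*q[0]);P=np.array([0,0,d1])
    R=R*Ry(q[1])*Rz(sg[1]*q[2]);P=P+R.apply([e1,0,L1])
    R=R*Ry(q[3])*Rz(sg[2]*q[4]);P=P+R.apply([e2,0,L2])
    R=R*Ry(q[5]);P=P+R.apply([w,0,0])
    R=R*Rz(sg[3]*q[6]);P=P+R.apply([0,0,L3])
    R=R*Rz(np.pi/2)
    return P,R
E
python3 - <<'E'
from kin import *
import itertools
for sg in itertools.product((-1,1),repeat=3):
  sg=(-1,)+sg
  er=[]
  for q,p,r in D:
    er.append(min(np.degrees((Ro.from_rotvec(r).inv()*fk(q,[0]*7,sg)[1]*Rz(k*np.pi/2)).magnitude()) for k in range(4)))
  f=lambda x:np.concatenate([fk(q,x,sg)[0]-np.array(p) for q,p,r in D]+[.01*(x-np.array([.3,.35,0,0,.35,0,.25]))*.1])
  s=least_squares(f,[.3,.35,0,0,.35,0,.25]);print(sg,np.round(er,1),s.x.round(3),(np.abs(s.fun[:9]).max()*1000).round(1))
E
```

```text
(-1, -1, -1, -1) [0.  0.3 0.4] [ 0.168  1.17  -0.909 -0.327 -0.019 -1.099  1.665] 7.5
(-1, -1, -1, 1) [ 6.5 28.3  4.4] [ 0.168  1.17  -0.909 -0.327 -0.019 -1.099  1.665] 7.5
(-1, -1, 1, -1) [ 2.6 34.3 48.1] [ 0.031 -0.71   1.157  0.253  1.073  1.23  -1.691] 5.1
(-1, -1, 1, 1) [ 6.6 49.7 50.7] [ 0.031 -0.71   1.157  0.253  1.073  1.23  -1.691] 5.1
(-1, 1, -1, -1) [ 8.  17.4 19.8] [-0.267 -0.738  2.216 -0.145  1.575  2.799 -2.057] 5.2
(-1, 1, -1, 1) [ 2.7 45.1 23.6] [-0.267 -0.738  2.216 -0.145  1.575  2.799 -2.057] 5.2
(-1, 1, 1, -1) [ 8.1 45.1 52.2] [-0.062  1.658 -1.721 -0.743 -0.574 -2.176  2.672] 12.8
(-1, 1, 1, 1) [ 1.6 34.8 49.3] [-0.062  1.658 -1.721 -0.743 -0.574 -2.176  2.672] 12.8
```

```bash
cat >> h.py <<'E'
import json
def rec(s):
    open("rec.jsonl","a").write(json.dumps([np.array(s[k]).tolist() for k in("joint_positions","position","tool_rot")])+"\n")
E
python3 - <<'E'
from h import *
from bench import *
s=get_state();show(s);rec(s);print(rel(s,(.44,.33,.26),ori(48,10)))
E
```

```text
t 1.37 p [0.3817 0.3552 0.255 ] a 57.3 h 15.2 xz [-0.43  0.9  -0.12] F [-3.2  1.7 -0.1] q [-0.83 -0.3  -0.21  2.13  0.41  0.93 -0.75] w 0.03
([-0.048, 0.035, 0.023], [-8.9, -4.2, 16.4])
```

play_rows --series '[0,-0.048,0.035,0.023,-8.9,-4.2,16.4,0,-0.048,0.035,0.023,-8.9,-4.2,16.4,0,-0.048,0.035,0.023,-8.9,-4.2,16.4,0,-0.048,0.035,0.023,-8.9,-4.2,16.4,0,-0.048,0.035,0.023,-8.9,-4.2,16.4]'

```text
time: 1.78
position: [0.4424, 0.3281, 0.2612]
tool_rot: [1.647, 1.965, 0.75]
ft_force: [0.2, 0.3, -0.4]
grip_width: 0.006
```

Run:
```python
from h import *
from bench import *
s=get_state();show(s);rec(s);print(rel(s,(.44,.33,.26),ori(48,10)))
from kin import *
D=[json.loads(l) for l in open("rec.jsonl")]
D.append(([-1.238,0.3218,-0.07,1.4515,0.023,1.371,-0.057],[.2036,.6168,.2217],0))
x0=np.array([.3,.35,0,0,.35,0,.25])
for lam in(.003,.01,.03):
  f=lambda x:np.concatenate([np.concatenate([fk(q,x)[0]-np.array(p) for q,p,r in D]),lam*(x-x0)])
  s=least_squares(f,x0);print(s.x.round(3),(np.abs(s.fun[:-7])*1000).round(1))
```

```text
t 1.78 p [0.4424 0.3281 0.2612] a 47.9 h 9.5 xz [-0.17  0.99 -0.01] F [ 0.2  0.3 -0.4] q [-0.75 -0.3  -0.24  2.18  0.64  0.82 -1.17] w 0.01
([0.002, -0.002, -0.0], [0.1, 0.3, 0.2])
[ 0.256  0.561 -0.076 -0.015  0.491 -0.061  0.507] [ 3.7  2.8  5.3  2.5  2.8  4.7 23.   7.1  0.6]
[ 0.259  0.555 -0.071 -0.011  0.494 -0.057  0.498] [ 3.8  2.5  5.1  2.5  2.5  4.6 23.1  7.1  0.6]
[ 0.275  0.518 -0.047  0.013  0.509 -0.035  0.444] [ 4.   0.1  4.   2.4  0.5  3.8 24.1  7.   0.3]
```

Run:
```python
from h import *
from bench import *
s=get_state();C=Ro.from_rotvec(s["tool_rot"])
print(rel(s,(.44,.325,.15),ori(46,6)),rel(s,(.445,.322,.055),ori(46,6)))
```

```text
([-0.002, -0.077, 0.081], [-1.9, -2.4, 3.1]) ([-0.005, -0.137, 0.154], [-1.9, -2.4, 3.1])
```

play_rows --series '[0,-0.002,-0.077,0.081,-1.9,-2.4,3.1,0,-0.002,-0.077,0.081,-1.9,-2.4,3.1,0,-0.002,-0.077,0.081,-1.9,-2.4,3.1,0,-0.002,-0.077,0.081,-1.9,-2.4,3.1]'

```text
time: 2.12
position: [0.4375, 0.3215, 0.1415]
tool_rot: [1.691, 1.881, 0.742]
ft_force: [0.2, -0.8, -1.5]
grip_width: 0.002
```

Run:
```python
from h import *
from bench import *
s=get_state();show(s);rec(s)
print(rel(s,(.445,.322,.055),ori(46,6)))
d=get_image("side");crop(d,210,200,410,350,4,"s2.png")
```

```text
t 2.12 p [0.4375 0.3215 0.1415] a 46.6 h 5.5 xz [-0.1   0.99 -0.01] F [ 0.2 -0.8 -1.5] q [-0.68 -0.13 -0.38  2.33  0.96  0.7  -1.65] w 0.0
([0.0, -0.054, 0.068], [-0.6, 0.3, 0.2])
```

View pics/s2.png

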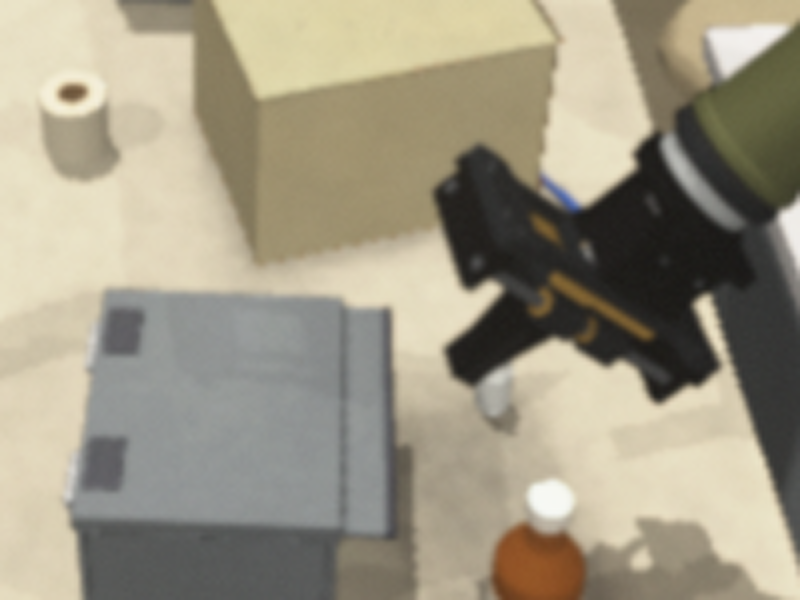

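play_rows --series '[0,0,-0.03,0.038,-0.3,0,0,0,0,-0.05,0.068,-0.6,0,0,0,0,-0.05,0.068,-0.6,0,0,0,0,-0.05,0.068,-0.6,0,0]'

```text
time: 2.5
position: [0.4523, 0.3264, 0.0659]
tool_rot: [1.685, 1.867, 0.764]
ft_force: [-0.2, -0.7, 0.6]
grip_width: 0.003
```

Run:
```python
from h import *
from bench import *
s=get_state();show(s);rec(s)
print(rel(s,(.487,.325,.052),ori(46,5)))
```

```text
t 2.5 p [0.4523 0.3264 0.0659] a 45.5 h 5.8 xz [-0.1   0.99 -0.  ] F [-0.2 -0.7  0.6] q [-0.66  0.06 -0.41  2.37  1.31  0.66 -2.04] w 0.0
([-0.005, 0.015, 0.034], [0.5, -0.6, 0.6])
```

play_rows --series '[0,-0.002,0.007,0.017,0,0,0,0,-0.005,0.015,0.034,0,0,0,0,-0.005,0.015,0.034,0,0,0,0,-0.005,0.015,0.034,0,0,0]'

```text
time: 2.83
position: [0.4877, 0.3275, 0.0561]
tool_rot: [1.685, 1.864, 0.775]
ft_force: [-1.7, 1.1, -2.5]
grip_width: 0.001
```

Run:
```python
from h import *
from bench import *
s=get_state();show(s);rec(s)
print(rel(s,(.487,.325,.052),ori(46,5)))
d=get_image("side");crop(d,210,230,410,380,4,"s3.png")
p=np.array(s["position"]);R=Ro.from_rotvec(s["tool_rot"])
for dd in [(.0,.076),(.017,.076),(.04,.112),(.065,.136)]: print(dd,rel(s,p+[dd[0],0,dd[1]],R)[0])
```

```text
t 2.83 p [0.4877 0.3275 0.0561] a 45.2 h 6.3 xz [-0.1   0.99  0.01] F [-1.7  1.1 -2.5] q [-0.63  0.13 -0.36  2.33  1.42  0.62 -2.07] w 0.0
([-0.002, -0.004, 0.002], [0.8, -0.9, 0.4])
(0.0, 0.076) [0.0, 0.054, -0.054]
(0.017, 0.076) [-0.001, 0.066, -0.042]
(0.04, 0.112) [-0.003, 0.107, -0.051]
(0.065, 0.136) [-0.006, 0.142, -0.051]
```

View pics/s3.png

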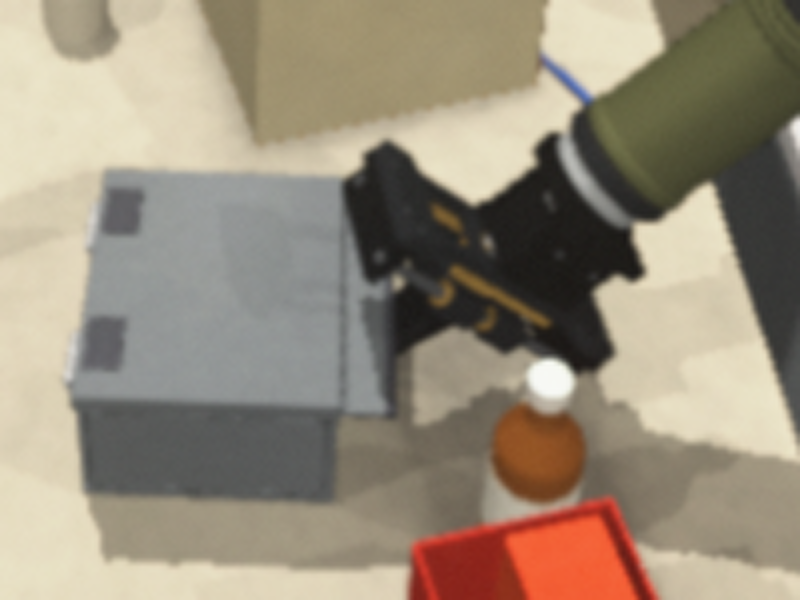

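play_rows --series '[0,0,0.012,-0.012,0,0,0,0,0,0.025,-0.022,0,0,0,0,-0.001,0.04,-0.032,0,0,0,0,-0.001,0.053,-0.038,0,0,0,0,-0.001,0.066,-0.042,0,0,0,0,-0.001,0.066,-0.042,0,0,0]'

```text
time: 3.38
position: [0.5058, 0.3267, 0.1346]
tool_rot: [1.685, 1.859, 0.776]
ft_force: [-0.7, 0.6, -0.3]
grip_width: 0.004
```

Run:
```python
from h import *
from bench import *
s=get_state();show(s);rec(s)
d=get_image("side");crop(d,210,230,410,380,4,"s4.png")
p=np.array(s["position"]);R=Ro.from_rotvec(s["tool_rot"])
p0=np.array([.4877,.3275,.0561])
for dd in [(.04,.112),(.065,.136)]: print(dd,rel(s,p0+[dd[0],0,dd[1]],ori(45,6)))
```

```text
t 3.38 p [0.5058 0.3267 0.1346] a 45.0 h 6.1 xz [-0.1   0.99  0.01] F [-0.7  0.6 -0.3] q [-0.59 -0.02 -0.35  2.27  1.12  0.62 -1.71] w 0.0
(0.04, 0.112) ([-0.001, 0.039, -0.008], [0.0, -0.1, -0.4])
(0.065, 0.136) ([-0.004, 0.074, -0.008], [0.0, -0.1, -0.4])
```

View pics/s4.png

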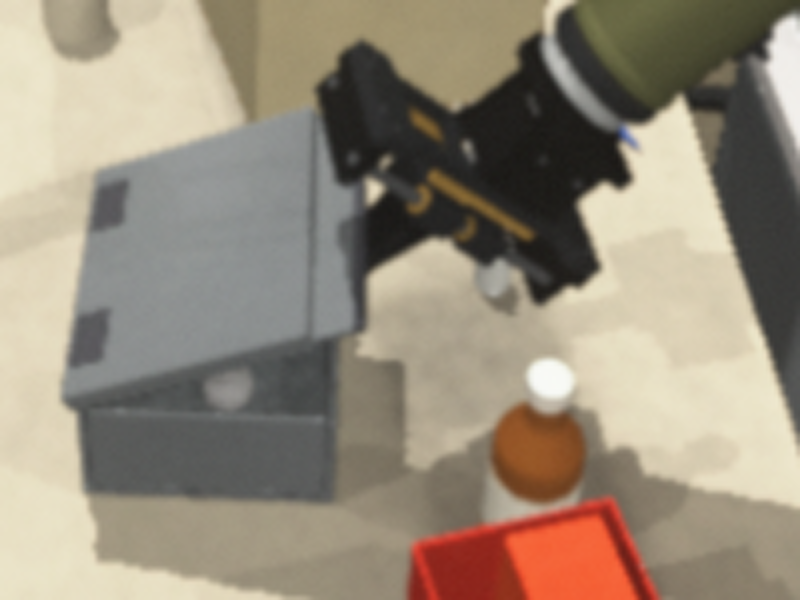

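play_rows --series '[0,0,0.014,-0.004,0,0,0,0,-0.001,0.028,-0.007,0,0,0,0,-0.001,0.04,-0.008,0,0,0,0,-0.002,0.052,-0.008,0,0,0,0,-0.003,0.063,-0.008,0,0,0,0,-0.004,0.07,-0.008,0,0,0,0,-0.004,0.074,-0.008,0,0,0,0,-0.004,0.074,-0.008,0,0,0]'

```text
time: 4.1
position: [0.5516, 0.3266, 0.1874]
tool_rot: [1.686, 1.864, 0.77]
ft_force: [0.1, -0.5, -1.0]
grip_width: 0.005
```

Run:
```python
from h import *
from bench import *
s=get_state();show(s);rec(s)
d=get_image("side");crop(d,210,230,410,380,4,"s5.png")
pickle.dump(d,open("side5.pkl","wb"))
```

```text
t 4.1 p [0.5516 0.3266 0.1874] a 45.3 h 6.1 xz [-0.1   0.99  0.  ] F [ 0.1 -0.5 -1. ] q [-0.55 -0.03 -0.3   2.15  0.94  0.62 -1.44] w 0.0
```

View pics/s5.png

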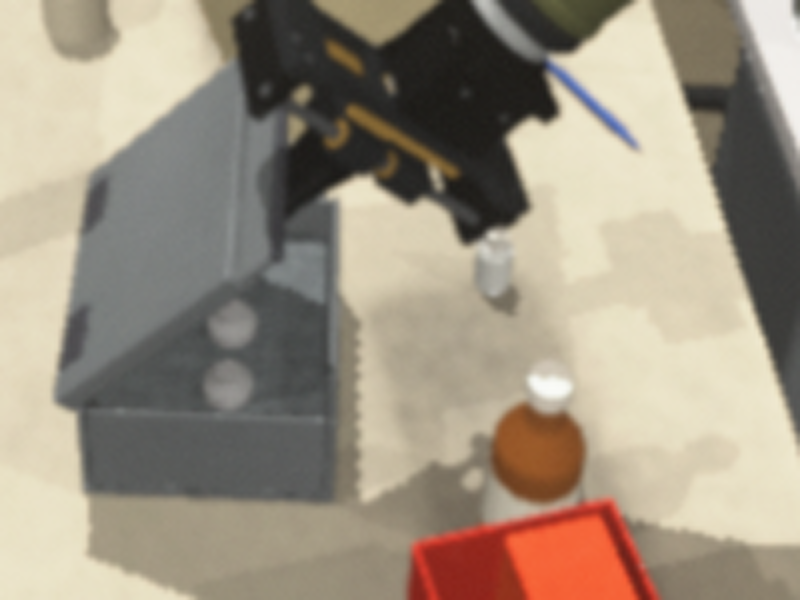

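```bash
cat >> h.py <<'E'
def lidang(d,uv,c,yaw,off):
    # ray ∩ plane at local y=off of case; returns local (x from hinge, z from hinge)
    y=np.radians(yaw);ex=np.array([np.cos(y),np.sin(y),0]);ey=np.array([-np.sin(y),np.cos(y),0])
    C,v=ray(d,uv);c=np.array([c[0],c[1],0]);k=(off-(C-c)@ey)/(v@ey)
    X=C+v*k[:,None]-c
    lx=X@ex-.075;lz=X[:,2]-.0855
    return [(round(a,4),round(b,4),round(float(np.hypot(a,b)),4),round(float(np.degrees(np.arctan2(b,-a))),1)) for a,b in zip(lx,lz)]
E
python3 - <<'E'
from h import *
d=load("side5")
print(lidang(d,np.array([(232,280),(280,262)])/4+[210,230],(.577,.308),-4.7,.085))
print(np.degrees(np.arctan2(.0155,.150)),np.degrees(np.arctan2(.009,.181)))
E
```

```text
[(np.float64(-0.088), np.float64(0.1211), 0.1497, 54.0), (np.float64(-0.113), np.float64(0.1367), 0.1774, 50.4)]
5.899625046527686 2.8466169158161057
```

play_rows --series '[0,0,0.003,0,0,0,0,0,0,0.006,0,0,0,0,0,0,0.006,0,0,0,0,0,0,0.006,0,0,0,0,0,0,-0.03,-0.008,0,0,0,0,0,-0.045,-0.03,0,0,0,0,0,-0.045,-0.07,0,0,0,0,0,-0.045,-0.09,0,0,0,0,0,-0.045,-0.09,0,0,0,0,0,-0.045,-0.09,0,0,0]'

```text
time: 4.98
position: [0.457, 0.3184, 0.2213]
tool_rot: [1.684, 1.865, 0.776]
ft_force: [0.6, 0.5, 0.0]
grip_width: 0.001
```

Run:
```python
from h import *
from bench import *
s=get_state();show(s);rec(s)
d=get_image("side");crop(d,210,230,410,380,4,"s6.png")
pickle.dump(d,open("side6.pkl","wb"))
```

```text
t 4.98 p [0.457  0.3184 0.2213] a 45.1 h 6.3 xz [-0.1   0.99  0.01] F [0.6 0.5 0. ] q [-0.63 -0.24 -0.36  2.25  0.78  0.75 -1.4 ] w 0.0
```

View pics/s6.png

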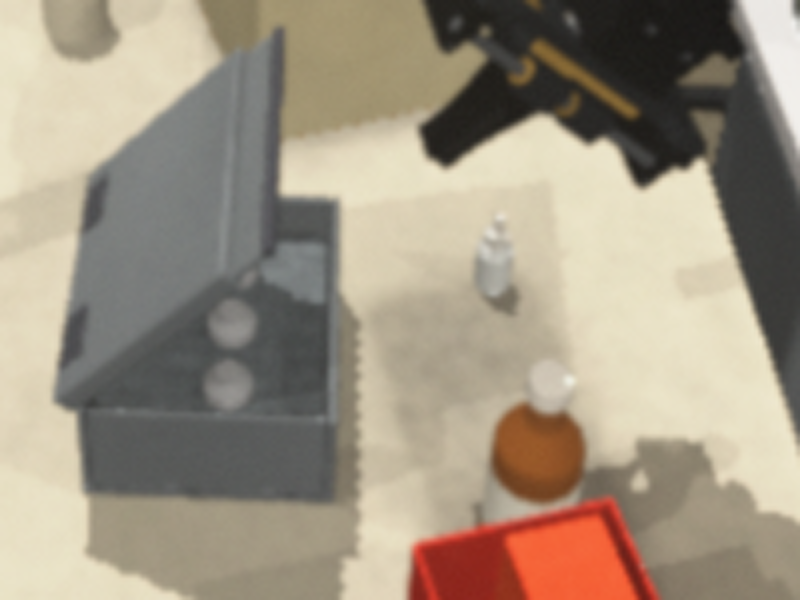

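Run:
```python
from h import *
from bench import *
s=get_state();d=load("side6")
print(lidang(d,np.array([(228,277)])/4+[210,230],(.577,.308),-4.7,.085))
print(rel(s,(.50,0,.32),ori(50,0)))
print(rel(s,(.48,.2,.30),ori(48,3)))
```

```text
[(np.float64(-0.086), np.float64(0.1234), 0.1504, 55.1)]
([-0.32, 0.079, -0.065], [4.7, -4.2, 4.2])
([-0.119, 0.064, -0.05], [2.7, -2.2, 1.9])
```

play_rows --series '[0,-0.02,0.02,-0.025,0,0,0,0,-0.119,0.064,-0.05,2.7,-2.2,1.9,0,-0.119,0.064,-0.05,2.7,-2.2,1.9,0,-0.32,0.079,-0.065,4.7,-4.2,4.2,0,-0.32,0.079,-0.065,4.7,-4.2,4.2,0,-0.32,0.079,-0.065,4.7,-4.2,4.2,0,-0.32,0.079,-0.065,4.7,-4.2,4.2,0,-0.32,0.079,-0.065,4.7,-4.2,4.2,0,-0.32,0.079,-0.065,4.7,-4.2,4.2,0,-0.32,0.079,-0.065,4.7,-4.2,4.2]'

```text
time: 5.87
position: [0.5554, 0.0979, 0.2194]
tool_rot: [1.833, 1.826, 0.614]
ft_force: [-0.0, 0.9, -0.3]
grip_width: 0.006
```

Run:
```python
from h import *
from bench import *
s=get_state();show(s);rec(s)
print(rel(s,(.44,-.265,.26),ori(48,-12)))
print(rel(s,(.50,-.12,.32),ori(50,-8)))
```

```text
t 5.87 p [0.5554 0.0979 0.2194] a 51.8 h -1.9 xz [ 0.01  1.   -0.02] F [-0.   0.9 -0.3] q [ 0.1  -0.3  -0.41  2.23  0.2   0.57 -0.47] w 0.01
([-0.365, -0.067, -0.096], [-3.7, -6.6, 9.4])
([-0.22, 0.018, -0.109], [-1.7, -3.9, 6.4])
```

Run:
```python
from h import *
from bench import *
s=get_state()
print(rel(s,(.53,.0,.27),ori(68,-5)))
print(rel(s,(.50,-.13,.28),ori(68,-10)))
print(rel(s,(.46,-.25,.28),ori(60,-12)))
```

```text
([-0.099, 0.011, -0.053], [16.3, -1.3, 4.3])
([-0.229, -0.007, -0.077], [16.3, -3.8, 8.7])
([-0.35, -0.039, -0.099], [8.3, -5.5, 10.0])
```

play_rows --series '[0,-0.02,0.008,-0.03,8,0,0,0,-0.06,0.011,-0.053,16.3,-1.3,4.3,0,-0.099,0.011,-0.053,16.3,-1.3,4.3,0,-0.229,-0.007,-0.077,16.3,-3.8,8.7,0,-0.229,-0.007,-0.077,16.3,-3.8,8.7,0,-0.229,-0.007,-0.077,16.3,-3.8,8.7,0,-0.229,-0.007,-0.077,16.3,-3.8,8.7,0,-0.229,-0.007,-0.077,16.3,-3.8,8.7]'

```text
time: 6.53
position: [0.4989, -0.1327, 0.2808]
tool_rot: [2.171, 1.808, 0.353]
ft_force: [0.5, 1.2, -0.5]
grip_width: 0.007
```

Run:
```python
from h import *
from bench import *
s=get_state();show(s);rec(s)
print(rel(s,(.46,-.25,.28),ori(58,-12)))
```

```text
t 6.53 p [ 0.4989 -0.1327  0.2808] a 67.9 h -10.3 xz [0.18 0.98 0.  ] F [ 0.5  1.2 -0.5] q [ 0.15 -0.28  0.05  2.    0.    1.04  0.02] w 0.01
([-0.122, -0.016, -0.006], [-9.9, -0.8, 1.4])
```

Run:
```python
from h import *
from bench import *
s=get_state()
print(rel(s,(.46,-.23,.27),ori(58,-12)))
print(rel(s,(.445,-.267,.25),ori(48,-12)))
```

```text
([-0.103, -0.023, 0.002], [-9.9, -0.8, 1.4])
([-0.142, -0.038, 0.018], [-19.9, -0.9, 1.3])
```

play_rows --series '[0,-0.04,-0.008,0,-6,-0.5,0.7,0,-0.08,-0.018,0.001,-10,-0.8,1.4,0,-0.12,-0.028,0.01,-15,-0.9,1.3,0,-0.142,-0.038,0.018,-19.9,-0.9,1.3,0,-0.142,-0.038,0.018,-19.9,-0.9,1.3,0,-0.142,-0.038,0.018,-19.9,-0.9,1.3]'

```text
time: 7.03
position: [0.5013, -0.2057, 0.234]
tool_rot: [2.052, 1.705, 0.562]
ft_force: [0.6, 0.5, 1.1]
grip_width: 0.007
```

Run:
```python
from h import *
from bench import *
s=get_state();show(s);rec(s)
print(rel(s,(.442,-.268,.15),ori(46,-12)))
d=get_image("side");crop(d,210,100,410,250,4,"s7.png")
d=get_image("top");crop(d,220,130,420,280,4,"t7.png");pickle.dump(d,open("top7.pkl","wb"))
```

```text
t 7.03 p [ 0.5013 -0.2057  0.234 ] a 56.5 h -5.9 xz [0.17 0.98 0.05] F [0.6 0.5 1.1] q [ 0.71 -0.3  -0.2   2.17 -0.41  0.75  0.56] w 0.01
([-0.075, -0.084, 0.041], [-10.6, -3.4, 0.1])
```

View pics/s7.png

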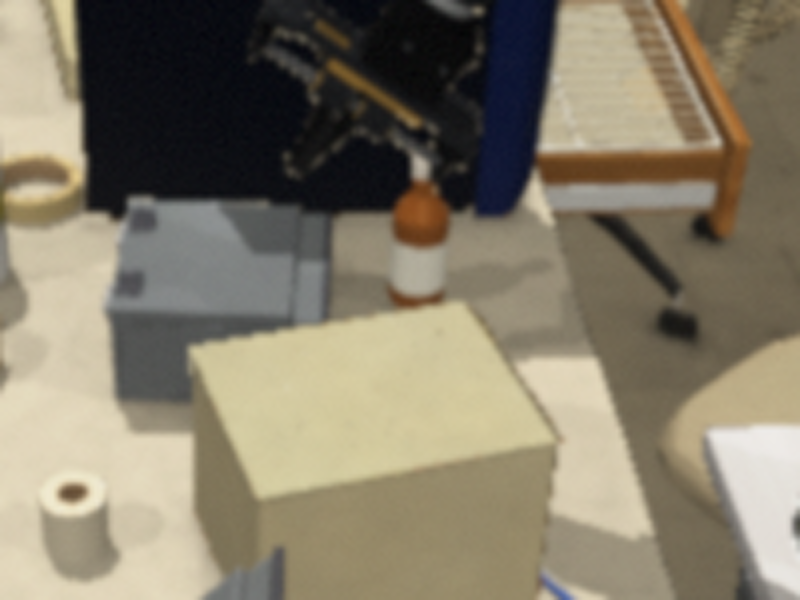

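View pics/t7.png

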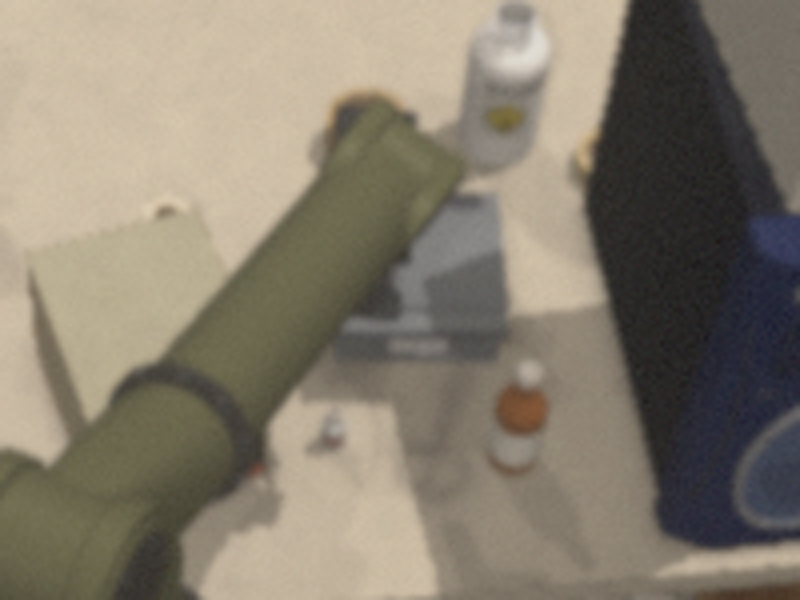

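Run:
```python
from h import *
from bench import *
s=get_state()
print(rel(s,(.45,-.267,.24),ori(50,-15)))
```

```text
([-0.07, -0.026, -0.031], [-7.2, -4.9, 2.7])
```

play_rows --series '[0,-0.07,-0.026,-0.031,-7.2,-4.9,2.7,0,-0.07,-0.026,-0.031,-7.2,-4.9,2.7,0,-0.07,-0.026,-0.031,-7.2,-4.9,2.7,0,-0.07,-0.026,-0.031,-7.2,-4.9,2.7,0,-0.07,-0.026,-0.031,-7.2,-4.9,2.7]'

```text
time: 7.55
position: [0.4865, -0.2562, 0.2152]
tool_rot: [2.023, 1.591, 0.586]
ft_force: [0.3, -0.2, 1.4]
grip_width: 0.006
```

Run:
```python
from h import *
from bench import *
s=get_state();show(s);rec(s)
print(rel(s,(.442,-.268,.15),ori(46,-12)))
T=load("top7")
print(plane(T,np.array([[528,372],[333,428]])/4+[220,130],.15)[0],plane(T,np.array([[334,424]])/4+[220,130],.06))
```

```text
t 7.55 p [ 0.4865 -0.2562  0.2152] a 51.6 h -10.9 xz [0.23 0.97 0.03] F [ 0.3 -0.2  1.4] q [ 0.86 -0.3  -0.22  2.25 -0.58  0.64  0.77] w 0.01
([-0.023, -0.072, 0.025], [-5.6, -0.6, -1.9])
[ 0.37127518 -0.35893371  0.15      ] [[ 0.38853506 -0.17960167  0.06      ]]
```

play_rows --series '[0,-0.01,-0.03,-0.01,-3,0,-1,0,-0.023,-0.072,0.01,-5.6,-0.6,-1.9,0,-0.023,-0.072,0.025,-5.6,-0.6,-1.9,0,-0.023,-0.072,0.025,-5.6,-0.6,-1.9,0,-0.023,-0.072,0.025,-5.6,-0.6,-1.9]'

```text
time: 7.97
position: [0.4417, -0.2708, 0.1473]
tool_rot: [1.928, 1.557, 0.617]
ft_force: [0.5, 0.3, 0.4]
grip_width: 0.006
```

Run:
```python
from h import *
from bench import *
s=get_state();show(s);rec(s)
print(rel(s,(.445,-.268,.055),ori(46,-10)))
```

```text
t 7.97 p [ 0.4417 -0.2708  0.1473] a 46.5 h -12.5 xz [ 0.21  0.98 -0.  ] F [0.5 0.3 0.4] q [ 1.   -0.3  -0.23  2.45 -1.01  0.52  1.34] w 0.01
([0.004, -0.062, 0.069], [-0.5, 1.7, -1.5])
```

play_rows --series '[0,0,-0.025,0.025,0,0,0,0,0.001,-0.05,0.05,0,0,0,0,0.001,-0.065,0.063,0,0,0,0,0.001,-0.065,0.063,0,0,0]'

```text
time: 8.3
position: [0.4441, -0.2733, 0.1231]
tool_rot: [1.918, 1.575, 0.6]
ft_force: [0.4, 0.1, -0.9]
grip_width: 0.005
```

Run:
```python
from h import *
from bench import *
s=get_state();show(s);rec(s)
print(rel(s,(.480,-.273,.050),ori(46,-10)))
d=get_image("side");crop(d,210,100,410,250,4,"s8.png")
d=get_image("top");crop(d,220,130,420,280,4,"t8.png");pickle.dump(d,open("top8.pkl","wb"))
```

```text
t 8.3 p [ 0.4441 -0.2733  0.1231] a 46.9 h -12.8 xz [ 0.2   0.98 -0.02] F [ 0.4  0.1 -0.9] q [ 1.61 -0.3  -0.77  2.44 -1.28  0.61  1.59] w 0.01
([0.009, -0.024, 0.077], [-1.0, 1.9, -0.4])
```

View pics/s8.png

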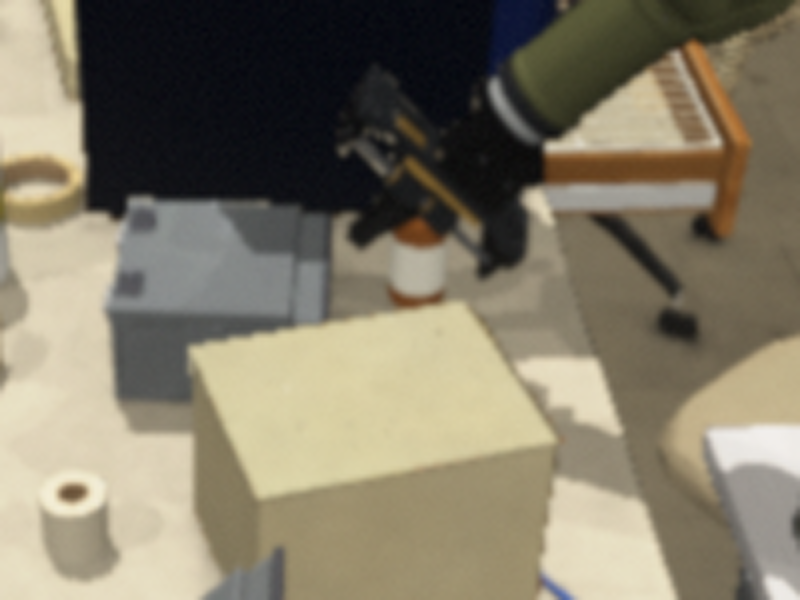

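View pics/t8.png

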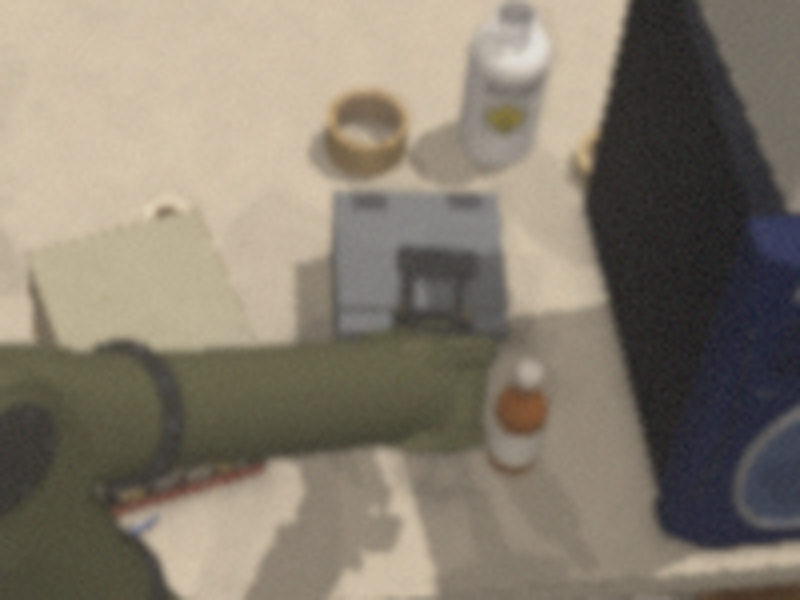

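```bash
cat > kin.py <<'E'
import numpy as np,json
from scipy.spatial.transform import Rotation as Ro
from scipy.optimize import least_squares
def Rz(a): return Ro.from_rotvec([0,0,a])
def Ry(a): return Ro.from_rotvec([0,a,0])
def fk(q,p,pts=False):
    v=np.array(p).reshape(7,3)
    R=Rz(-q[0]);P=R.apply(v[0]);o=[P]
    R=R*Ry(q[1]);P=P+R.apply(v[1])
    R=R*Rz(-q[2]);P=P+R.apply(v[2]);o.append(P)
    R=R*Ry(q[3]);P=P+R.apply(v[3])
    R=R*Rz(-q[4]);P=P+R.apply(v[4]);o.append(P)
    R=R*Ry(q[5]);P=P+R.apply(v[5])
    R=R*Rz(-q[6]);P=P+R.apply(v[6])
    R=R*Rz(np.pi/2)
    return (P,R,o) if pts else (P,R)
x0=np.zeros((7,3));x0[0,2]=.3;x0[2,2]=.35;x0[4,2]=.35;x0[6,2]=.25
x0=x0.ravel()
def fit():
    D=[json.loads(l) for l in open("rec.jsonl")]
    lam=.003
    f=lambda x:np.concatenate([np.concatenate([fk(q,x)[0]-np.array(p) for q,p,r in D]),lam*(x-x0)])
    s=least_squares(f,x0)
    return s.x,np.abs(s.fun[:-21]).max(),max((Ro.from_rotvec(r).inv()*fk(q,s.x)[1]).magnitude() for q,p,r in D)
E
python3 - <<'E'
from kin import *
x,e,er=fit();print(x.reshape(7,3).round(3),e,np.degrees(er))
for l in open("rec.jsonl"):
    q,p,r=json.loads(l);print(np.round(q,2),np.round(p,3),(fk(q,x)[0]-p).round(4),[v.round(2).tolist() for v in fk(q,x,True)[2]])
E
```

```text
[[-0.    -0.008  0.25 ]
 [ 0.    -0.008  0.059]
 [ 0.    -0.005  0.409]
 [-0.    -0.005  0.082]
 [ 0.    -0.     0.432]
 [ 0.    -0.     0.059]
 [-0.     0.     0.309]] 2.256175699988372e-06 4.6118042881220995e-14
[-0.83 -0.3  -0.21  2.13  0.41  0.93 -0.75] [0.382 0.355 0.255] [ 0.  0. -0.] [[0.01, -0.01, 0.25], [-0.08, -0.12, 0.7], [0.19, 0.3, 0.57]]
[-0.75 -0.3  -0.24  2.18  0.64  0.82 -1.17] [0.442 0.328 0.261] [0. 0. 0.] [[0.01, -0.01, 0.25], [-0.09, -0.11, 0.7], [0.2, 0.29, 0.53]]
[-0.68 -0.13 -0.38  2.33  0.96  0.7  -1.65] [0.437 0.321 0.141] [0. 0. 0.] [[0.0, -0.01, 0.25], [-0.03, -0.05, 0.71], [0.19, 0.3, 0.41]]
[-0.66  0.06 -0.41  2.37  1.31  0.66 -2.04] [0.452 0.326 0.066] [-0.  0.  0.] [[0.0, -0.01, 0.25], [0.04, 0.0, 0.72], [0.19, 0.3, 0.33]]
[-0.63  0.13 -0.36  2.33  1.42  0.62 -2.07] [0.488 0.328 0.056] [-0. -0.  0.] [[0.0, -0.01, 0.25], [0.06, 0.02, 0.71], [0.23, 0.3, 0.32]]
[-0.59 -0.02 -0.35  2.27  1.12  0.62 -1.71] [0.506 0.327 0.135] [-0. -0.  0.] [[0.0, -0.01, 0.25], [0.01, -0.02, 0.72], [0.25, 0.3, 0.4]]
[-0.55 -0.03 -0.3   2.15  0.94  0.62 -1.44] [0.552 0.327 0.
[... 372 characters left out ...]
.05  2.    0.    1.04  0.02] [ 0.499 -0.133  0.281] [-0.  0. -0.] [[-0.0, -0.01, 0.25], [-0.13, -0.0, 0.7], [0.36, -0.11, 0.62]]
[ 0.71 -0.3  -0.2   2.17 -0.41  0.75  0.56] [ 0.501 -0.206  0.234] [-0.  0. -0.] [[-0.01, -0.01, 0.25], [-0.12, 0.07, 0.7], [0.3, -0.18, 0.54]]
[ 0.86 -0.3  -0.22  2.25 -0.58  0.64  0.77] [ 0.486 -0.256  0.215] [-0.  0. -0.] [[-0.01, -0.01, 0.25], [-0.1, 0.09, 0.7], [0.26, -0.21, 0.5]]
[ 1.   -0.3  -0.23  2.45 -1.01  0.52  1.34] [ 0.442 -0.271  0.147] [ 0. -0.  0.] [[-0.01, -0.0, 0.25], [-0.09, 0.1, 0.7], [0.19, -0.22, 0.41]]
[ 1.61 -0.3  -0.77  2.44 -1.28  0.61  1.59] [ 0.444 -0.273  0.123] [-0.  0.  0.] [[-0.01, 0.0, 0.25], [-0.01, 0.14, 0.7], [0.2, -0.22, 0.39]]
```

```bash
cat >> kin.py <<'E'
LO=np.array([-2.86,-.3,-1.38,.06,-1.56,.09,-2.69]);HI=np.array([2.86,2.09,1.24,2.45,4.7,2.05,2.69])
def ik(x,p,R,q0,w=1e-3,tries=1,seed=0):
    rng=np.random.default_rng(seed);best=None
    f=lambda q:np.concatenate([(fk(q,x)[0]-p)*10,(R.inv()*fk(q,x)[1]).as_rotvec()*3,w*(q-q0)])
    for k in range(tries):
        s0=np.clip(q0+(rng.normal(size=7)*.5 if k else 0),LO+1e-3,HI-1e-3)
        s=least_squares(f,s0,bounds=(LO,HI))
        if best is None or s.cost<best.cost:best=s
    q=best.x;return q,np.linalg.norm(fk(q,x)[0]-p),np.degrees((R.inv()*fk(q,x)[1]).magnitude())
E
python3 - <<'E'
from kin import *
from h import ori
x,_,_=fit()
q0=np.array([ 1.61,-.3,-.77,2.44,-1.28,.61,1.59])
qm=np.array([.66,.06,.41,2.37,-1.31,.66,2.04])
for a,h in((46,-12),(50,-12),(46,-20),(50,-20),(55,-20)):
  for p in((.444,-.27,.12),(.444,-.27,.06),(.482,-.273,.052),(.545,-.273,.187)):
    for n,qq in(("cur",q0),("mir",qm)):
      q,e,er=ik(x,np.array(p),ori(a,h),qq,tries=4);print(a,h,p,n,q.round(2),round(e*1000,1),round(er,1))
E
```

```text
46 -12 (0.444, -0.27, 0.12) cur [ 1.67 -0.3  -0.82  2.45 -1.33  0.63  1.63] 1.6 0.4
46 -12 (0.444, -0.27, 0.12) mir [ 1.67 -0.3  -0.82  2.45 -1.33  0.63  1.63] 1.6 0.4
46 -12 (0.444, -0.27, 0.06) cur [ 2.23 -0.19 -1.38  2.45 -1.5   0.58  1.87] 8.5 1.9
46 -12 (0.444, -0.27, 0.06) mir [ 2.23 -0.19 -1.38  2.45 -1.5   0.58  1.87] 8.5 1.9
46 -12 (0.482, -0.273, 0.052) cur [ 2.07  0.12 -1.38  2.43 -1.56  0.24  2.  ] 0.3 0.2
46 -12 (0.482, -0.273, 0.052) mir [ 2.07  0.12 -1.38  2.43 -1.56  0.24  2.  ] 0.3 0.2
46 -12 (0.545, -0.273, 0.187) cur [ 1.68 -0.25 -1.    2.23 -1.09  0.56  1.24] 0.0 0.0
46 -12 (0.545, -0.273, 0.187) mir [ 0.7  -0.16 -0.12  2.26 -0.74  0.4   0.96] 0.0 0.0
50 -12 (0.444, -0.27, 0.12) cur [ 1.64 -0.3  -0.82  2.41 -1.16  0.62  1.45] 0.0 0.0
50 -12 (0.444, -0.27, 0.12) mir [ 0.77 -0.23 -0.05  2.43 -0.85  0.45  1.2 ] 0.0 0.0
50 -12 (0.444, -0.27, 0.06) cur [ 2.19 -0.3  -1.35  2.45 -1.48  0.63  1.77] 0.1 0.0
50 -12 (0.444, -0.27, 0.06) mir [ 2.19 -0.3  -1.35  2.45 -1.48  0.63  1.77] 0.1 0.0
50 -12 (0.482, -0.273, 0.052) cur [ 1.51  0.02 -0.85  2.4  -1.28  0.29  1.63] 0.0 0.
[... 1601 characters left out ...]
 0.41  0.45] 0.0 0.0
55 -20 (0.444, -0.27, 0.12) cur [ 1.45 -0.3  -0.75  2.38 -0.82  0.53  0.94] 0.0 0.0
55 -20 (0.444, -0.27, 0.12) mir [ 1.   -0.25 -0.36  2.39 -0.58  0.45  0.72] 0.0 0.0
55 -20 (0.444, -0.27, 0.06) cur [ 1.77 -0.2  -1.1   2.42 -1.05  0.39  1.2 ] 0.0 0.0
55 -20 (0.444, -0.27, 0.06) mir [ 0.79 -0.12 -0.19  2.45 -0.65  0.27  0.83] 0.0 0.0
55 -20 (0.482, -0.273, 0.052) cur [ 1.5  -0.01 -0.94  2.36 -0.62  0.22  0.77] 0.0 0.0
55 -20 (0.482, -0.273, 0.052) mir [ 0.55 -0.03 -0.01  2.39 -0.54  0.21  0.69] 0.0 0.0
55 -20 (0.545, -0.273, 0.187) cur [ 1.83 -0.3  -1.2   2.12 -0.73  0.63  0.71] 0.0 0.0
55 -20 (0.545, -0.273, 0.187) mir [ 0.75 -0.13 -0.27  2.15 -0.21  0.52  0.27] 0.0 0.0
```

Run:
```python
from h import *
from bench import *
s=get_state()
print(rel(s,(.442,-.27,.12),ori(55,-14)),rel(s,(.442,-.27,.056),ori(55,-14)))
```

```text
([0.006, -0.001, 0.001], [7.9, -0.4, 2.2]) ([0.007, -0.045, 0.047], [7.9, -0.4, 2.2])
```

play_rows --series '[0,0.006,0,0,7.9,-0.4,2.2,0,0.006,0,0,7.9,-0.4,2.2,0,0.006,-0.02,0.022,7.9,-0.4,2.2,0,0.007,-0.045,0.047,7.9,-0.4,2.2,0,0.007,-0.045,0.047,7.9,-0.4,2.2,0,0.007,-0.045,0.047,7.9,-0.4,2.2]'

```text
time: 8.9
position: [0.4428, -0.2666, 0.0564]
tool_rot: [2.059, 1.614, 0.517]
ft_force: [0.5, 0.4, 1.7]
grip_width: 0.005
```

Run:
```python
from h import *
from bench import *
s=get_state();show(s)
print(rel(s,(.474,-.275,.051),ori(55,-14)))
d=get_image("side");crop(d,210,100,410,250,4,"s9.png")
d=get_image("top");crop(d,220,130,420,280,4,"t9.png")
```

```text
t 8.9 p [ 0.4428 -0.2666  0.0564] a 54.9 h -13.3 xz [0.24 0.97 0.01] F [0.5 0.4 1.7] q [ 1.54 -0.11 -0.84  2.42 -1.    0.4   1.3 ] w 0.0
([-0.001, 0.023, 0.023], [0.1, -0.4, 0.0])
```

View pics/s9.png

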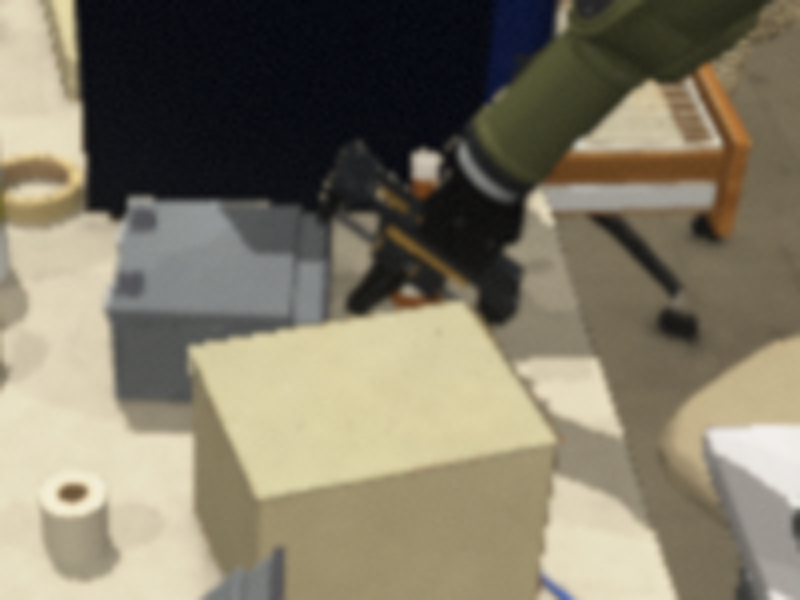

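View pics/t9.png

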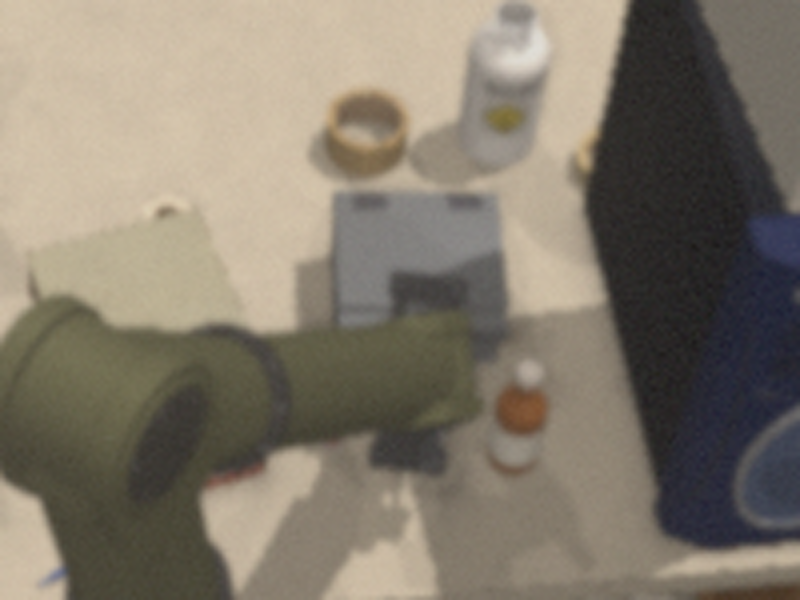

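play_rows --series '[0,0,0.012,0.012,0,0,0,0,-0.001,0.023,0.023,0,0,0,0,-0.001,0.023,0.023,0,0,0,0,-0.001,0.023,0.023,0,0,0]'

```text
time: 9.33
position: [0.4737, -0.2796, 0.054]
tool_rot: [2.052, 1.609, 0.508]
ft_force: [-1.2, -0.3, -2.0]
grip_width: 0.001
```

Run:
```python
from h import *
from bench import *
s=get_state();show(s)
p=np.array(s["position"]);R=Ro.from_rotvec(s["tool_rot"])
for dd in [(.002,.026),(.017,.076),(.04,.112),(.068,.136)]: print(dd,rel(s,p+[dd[0],0,dd[1]],R)[0])
```

```text
t 9.33 p [ 0.4737 -0.2796  0.054 ] a 54.7 h -14.2 xz [ 0.24  0.97 -0.  ] F [-1.2 -0.3 -2. ] q [ 1.54 -0.   -0.9   2.36 -0.84  0.31  1.16] w 0.0
(0.002, 0.026) [0.0, 0.017, -0.02]
(0.017, 0.076) [0.004, 0.057, -0.052]
(0.04, 0.112) [0.009, 0.096, -0.069]
(0.068, 0.136) [0.016, 0.133, -0.073]
```

play_rows --series '[0,0,0.01,-0.011,0,0,0,0,0,0.02,-0.022,0,0,0,0,0.001,0.032,-0.034,0,0,0,0,0.002,0.045,-0.044,0,0,0,0,0.004,0.057,-0.052,0,0,0,0,0.004,0.057,-0.052,0,0,0]'

```text
time: 9.83
position: [0.4925, -0.2801, 0.1327]
tool_rot: [2.047, 1.608, 0.506]
ft_force: [-0.9, 0.5, 0.1]
grip_width: 0.007
```

Run:
```python
from h import *
from bench import *
s=get_state();show(s)
p0=np.array([.4737,-.2796,.054])
for dd in [(.028,.096),(.04,.112),(.054,.125),(.068,.136)]: print(dd,rel(s,p0+[dd[0],0,dd[1]],ori(54.7,-14.2)))
d=get_image("side");crop(d,210,80,410,230,4,"s10.png");pickle.dump(d,open("side10.pkl","wb"))
```

```text
t 9.83 p [ 0.4925 -0.2801  0.1327] a 54.5 h -14.5 xz [ 0.24  0.97 -0.01] F [-0.9  0.5  0.1] q [ 1.57 -0.18 -0.89  2.26 -0.78  0.53  1.  ] w 0.01
(0.028, 0.096) ([0.003, 0.017, -0.009], [0.2, 0.2, 0.6])
(0.04, 0.112) ([0.005, 0.036, -0.015], [0.2, 0.2, 0.6])
(0.054, 0.125) ([0.009, 0.055, -0.018], [0.2, 0.2, 0.6])
(0.068, 0.136) ([0.012, 0.072, -0.019], [0.2, 0.2, 0.6])
```

View pics/s10.png

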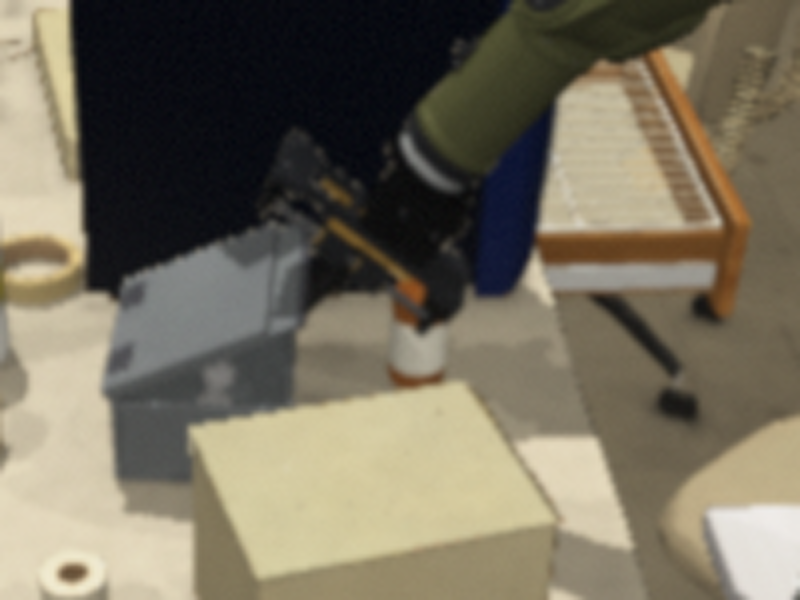

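play_rows --series '[0,0.002,0.009,-0.005,0,0,0,0,0.003,0.017,-0.009,0,0,0,0,0.004,0.027,-0.012,0,0,0,0,0.005,0.036,-0.015,0,0,0,0,0.007,0.046,-0.017,0,0,0,0,0.009,0.055,-0.018,0,0,0,0,0.011,0.064,-0.019,0,0,0,0,0.012,0.072,-0.019,0,0,0,0,0.012,0.072,-0.019,0,0,0]'

```text
time: 10.63
position: [0.5413, -0.2779, 0.1862]
tool_rot: [2.052, 1.61, 0.511]
ft_force: [-0.1, 0.3, 0.3]
grip_width: 0.007
```

Run:
```python
from h import *
from bench import *
s=get_state();show(s)
d=get_image("side");crop(d,210,80,410,230,4,"s11.png");pickle.dump(d,open("side11.pkl","wb"))
```

```text
t 10.63 p [ 0.5413 -0.2779  0.1862] a 54.6 h -13.9 xz [ 0.24  0.97 -0.  ] F [-0.1  0.3  0.3] q [ 1.62 -0.17 -1.    2.12 -0.63  0.6   0.78] w 0.01
```

View pics/s11.png

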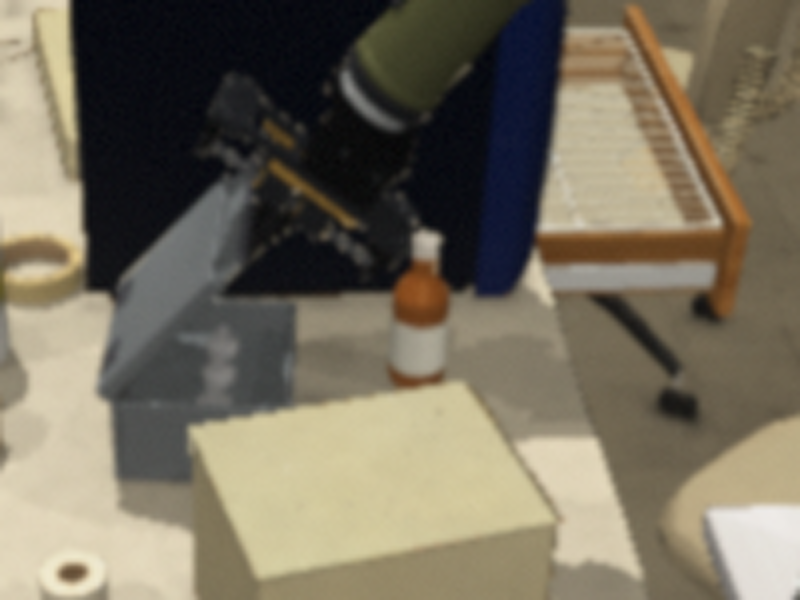

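Run:
```python
from h import *
d=load("side11")
print(lidang(d,np.array([(216,296),(240,265)])/4+[210,80],(.568,-.285),-5.5,.085))
```

```text
[(np.float64(-0.087), np.float64(0.108), 0.1387, 51.1), (np.float64(-0.1062), np.float64(0.1371), 0.1734, 52.2)]
```

play_rows --series '[0,0,0.003,0,0,0,0,0,0,0.005,0,0,0,0,0,0,0.005,0,0,0,0,0,0,0.005,0,0,0,0,0,0,-0.03,-0.008,0,0,0,0,0,-0.045,-0.03,0,0,0,0,0,-0.045,-0.07,0,0,0,0,0,-0.045,-0.09,0,0,0,0,0,-0.045,-0.09,0,0,0,0,0,-0.045,-0.09,0,0,0]'

```text
time: 11.52
position: [0.4695, -0.2666, 0.2212]
tool_rot: [2.067, 1.622, 0.516]
ft_force: [0.6, -0.9, 0.4]
grip_width: 0.004
```

Run:
```python
from h import *
from bench import *
s=get_state();show(s)
d=get_image("side");crop(d,210,80,410,230,4,"s12.png");pickle.dump(d,open("side12.pkl","wb"))
```

```text
t 11.52 p [ 0.4695 -0.2666  0.2212] a 55.5 h -12.7 xz [0.23 0.97 0.01] F [ 0.6 -0.9  0.4] q [ 0.97 -0.3  -0.3   2.2  -0.51  0.73  0.72] w 0.0
```

View pics/s12.png

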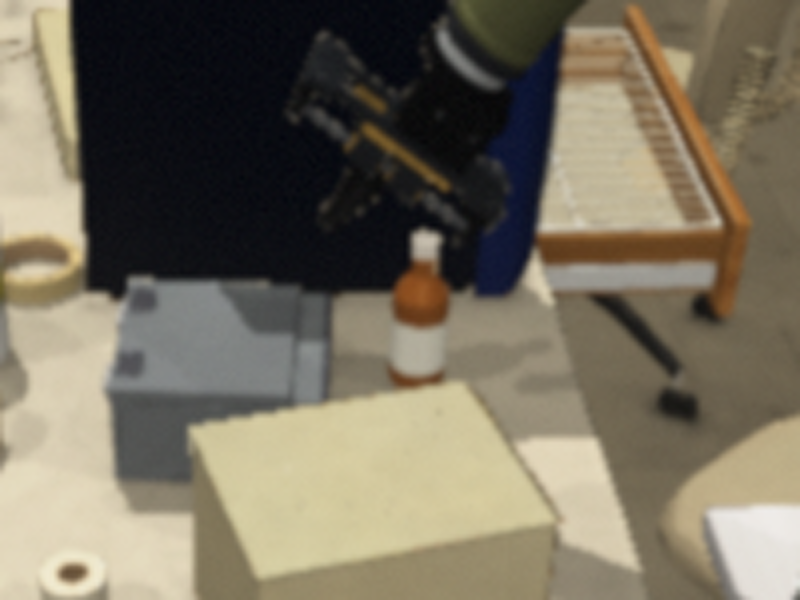

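Run:
```python
from h import *
from kin import *
from bench import get_state
s=get_state()
S=load("side0");T=load("top9") if 0 else load("top7")
print("tower",plane(S,[(235,151),(350,151)],0))
print("roll",plane(S,[(228.25,223.1)],.05),plane(T,np.array([[167,209]])/4+[220,130],.05))
x,_,_=fit();q=np.array(s["joint_positions"])
for p,a,h in(((.60,-.15,.28),80,-30),((.68,-.034,.20),90,-76),((.68,-.034,.014),90,-76),((.57,-.285,.25),90,-76),((.57,-.285,.115),90,-76)):
    q,e,er=ik(x,np.array(p),ori(a,h),q,tries=3);print(p,q.round(2),round(e*1000,1),round(er,1))
print(rel(s,(.60,-.16,.29),ori(80,-30)));print(rel(s,(.68,-.034,.20),ori(90,-76)))
```

```text
tower [[ 0.67463765 -0.5340495   0.        ]
 [ 0.21042531 -0.51629755  0.        ]]
roll [[ 0.67998661 -0.03486244  0.05      ]] [[ 0.68547822 -0.03804941  0.05      ]]
(0.6, -0.15, 0.28) [ 0.54  0.12 -0.41  1.59  0.12  1.27 -0.41] 0.0 0.0
(0.68, -0.034, 0.2) [ 0.24  0.41 -0.3   1.39  0.12  1.36 -1.4 ] 0.0 0.0
(0.68, -0.034, 0.014) [ 0.22  0.56 -0.28  1.56  0.17  1.04 -1.43] 0.0 0.0
(0.57, -0.285, 0.25) [ 0.55  0.29 -0.16  1.44  0.05  1.42 -0.94] 0.0 0.0
(0.57, -0.285, 0.115) [ 0.55  0.37 -0.16  1.61  0.06  1.17 -0.95] 0.0 0.0
([0.135, 0.122, 0.002], [24.3, -6.8, 15.1])
([0.275, 0.11, 0.105], [30.7, -19.3, 60.3])
```

play_rows --series '[50,0.02,0.03,-0.03,6,-1,3,100,0.06,0.06,-0.02,12,-3,7,100,0.135,0.122,0.002,24.3,-6.8,15.1,100,0.135,0.122,0.002,24.3,-6.8,15.1,100,0.135,0.122,0.002,24.3,-6.8,15.1,100,0.135,0.122,0.002,24.3,-6.8,15.1,100,0.135,0.122,0.002,24.3,-6.8,15.1]'

```text
time: 12.15
position: [0.6027, -0.1576, 0.2882]
tool_rot: [2.594, 1.495, 0.132]
ft_force: [-0.8, -0.0, -0.3]
grip_width: 0.452
```

Run:
```python
from h import *
from bench import get_state
s=get_state();show(s)
print(rel(s,(.68,-.035,.20),ori(90,-76)))
```

```text
t 12.15 p [ 0.6027 -0.1576  0.2882] a 80.3 h -28.8 xz [0.5  0.87 0.  ] F [-0.8 -0.  -0.3] q [ 0.91  0.19 -0.83  1.55  0.21  1.31 -0.46] w 0.45
([0.144, -0.01, 0.088], [9.1, -4.1, 45.8])
```

play_rows --series '[100,0.144,-0.01,0.06,9.1,-4.1,45.8,100,0.144,-0.01,0.06,9.1,-4.1,45.8,100,0.144,-0.01,0.07,9.1,-4.1,45.8,100,0.144,-0.01,0.088,9.1,-4.1,45.8,100,0.144,-0.01,0.088,9.1,-4.1,45.8,100,0.144,-0.01,0.088,9.1,-4.1,45.8,100,0.144,-0.01,0.088,9.1,-4.1,45.8,100,0.144,-0.01,0.088,9.1,-4.1,45.8]'

```text
time: 12.82
position: [0.6762, -0.038, 0.1976]
tool_rot: [3.117, 0.379, -0.005]
ft_force: [0.3, -1.7, -0.0]
grip_width: 0.979
```

Run:
```python
from h import *
from bench import *
s=get_state();show(s)
print(rel(s,(.681,-.035,.10),ori(90,-76)))
d=get_image("wrist");cv2.imwrite("pics/w13.png",d["frame"][:,:,::-1]);pickle.dump(d,open("w13.pkl","wb"))
print(proj(d,[[.68,-.035,.05],[.68,-.035,.0]]))
```

```text
t 12.82 p [ 0.6762 -0.038   0.1976] a 89.8 h -146.6 xz [ 0.97  0.24 -0.  ] F [ 0.3 -1.7 -0. ] q [ 0.52  0.48 -0.71  1.39  0.31  1.39 -1.52] w 0.98
([0.006, -0.002, 0.098], [0.1, 0.2, -0.1])
[[274.97484943 192.00443947]
 [275.40681365 182.9920842 ]]
```

View pics/w13.png

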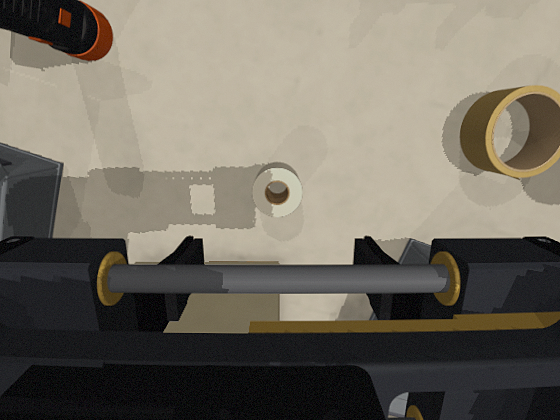

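Run:
```python
from h import *
from bench import *
s=get_state();d=load("w13")
print(plane(d,[[277,192]],.05))
print(rel(s,(.680,-.036,.10),ori(90,-76)),rel(s,(.680,-.036,.014),ori(90,-76)))
```

```text
[[ 0.68050348 -0.0370168   0.05      ]]
([0.005, -0.001, 0.098], [0.1, 0.1, 0.1]) ([0.005, -0.001, 0.184], [0.1, 0.1, 0.1])
```

play_rows --series '[100,0.003,0,0.04,0,0,0,100,0.004,-0.001,0.08,0,0,0,100,0.004,-0.001,0.11,0,0,0,100,0.004,-0.001,0.14,0,0,0,100,0.004,-0.001,0.165,0,0,0,100,0.004,-0.001,0.182,0,0,0,100,0.004,-0.001,0.182,0,0,0,100,0.004,-0.001,0.182,0,0,0]'

```text
time: 13.53
position: [0.6786, -0.0362, 0.0169]
tool_rot: [3.114, 0.387, -0.004]
ft_force: [-0.4, 0.8, 0.6]
grip_width: 0.998
```

Run:
```python
from h import *
from bench import *
s=get_state();show(s)
d=get_image("wrist");cv2.imwrite("pics/w14.png",d["frame"][:,:,::-1])
```

```text
t 13.53 p [ 0.6786 -0.0362  0.0169] a 89.8 h -121.0 xz [ 0.97  0.24 -0.  ] F [-0.4  0.8  0.6] q [ 0.48  0.64 -0.65  1.55  0.42  1.1  -1.59] w 1.0
```

View pics/w14.png

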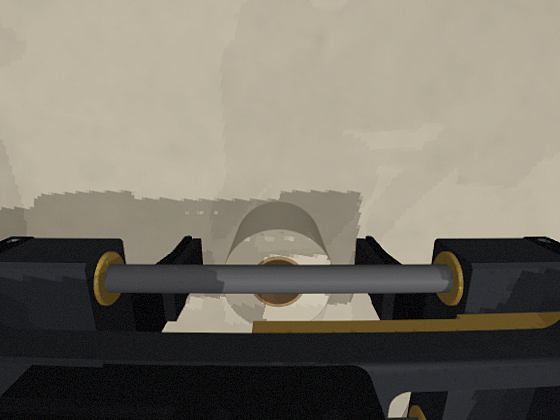

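Roll sits centred between the jaws (hole near 278,285). Close with moderate force.

play_rows --series '[50,0,0,0,0,0,0,50,0,0,0,0,0,0,50,0,0,0,0,0,0,50,0,0,0,0,0,0,50,0,0,0,0,0,0,50,0,0,0,0,0,0]' --force 15

```text
time: 14.08
position: [0.6794, -0.0361, 0.0174]
tool_rot: [3.114, 0.385, -0.002]
ft_force: [-1.0, -0.4, -0.1]
grip_width: 0.628
```

Run:
```python
from h import *
from bench import *
s=get_state();show(s)
```

```text
t 14.08 p [ 0.6794 -0.0361  0.0174] a 89.7 h -99.5 xz [ 0.97  0.24 -0.  ] F [-1.  -0.4 -0.1] q [ 0.48  0.64 -0.65  1.55  0.42  1.1  -1.59] w 0.63
```

play_rows --series '[40,0,0,0,0,0,0,40,0,0,0,0,0,0,40,0,0,0,0,0,0,40,0,0,-0.015,0,0,0,40,0,0,-0.04,0,0,0,40,0,0,-0.08,0,0,0,40,0,0,-0.12,0,0,0,40,0,0,-0.16,0,0,0,40,0,0,-0.2,0,0,0,40,0,0,-0.2,0,0,0]' --force 15

```text
time: 14.92
position: [0.6837, -0.0341, 0.2283]
tool_rot: [3.111, 0.384, 0.021]
ft_force: [1.3, 0.2, -0.2]
grip_width: 0.577
```

Run:
```python
from h import *
from bench import *
s=get_state();show(s)
d=get_image("wrist");cv2.imwrite("pics/w15.png",d["frame"][:,:,::-1])
d=get_image("top");pickle.dump(d,open("top15.pkl","wb"));cv2.imwrite("pics/t15.png",d["frame"][:,:,::-1])
d=get_image("side");pickle.dump(d,open("side15.pkl","wb"));cv2.imwrite("pics/s15.png",d["frame"][:,:,::-1])
```

```text
t 14.92 p [ 0.6837 -0.0341  0.2283] a 89.1 h -18.4 xz [0.97 0.24 0.01] F [ 1.3  0.2 -0.2] q [ 0.51  0.47 -0.72  1.34  0.31  1.43 -1.51] w 0.58
```

View pics/s15.png

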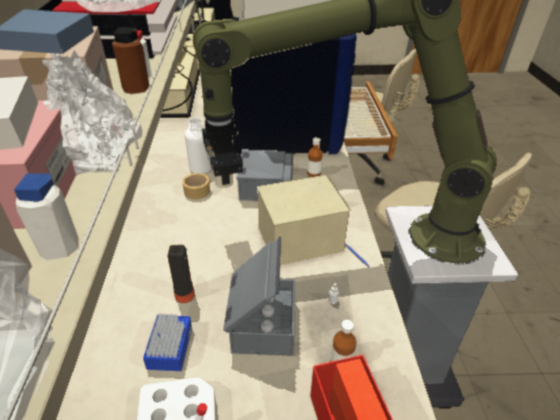

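View pics/t15.png

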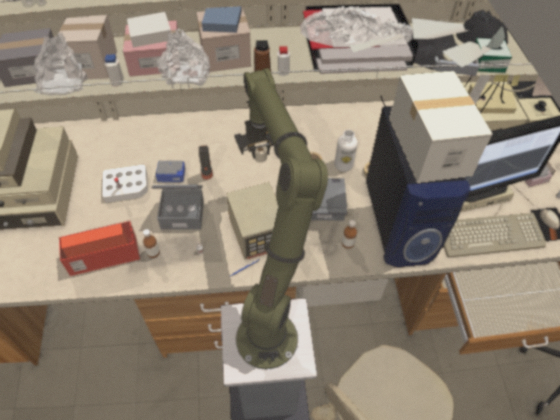

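Run:
```python
from h import *
S=load("side15");T=load("top15")
crop(S,170,90,330,210,5,"s15z.png")
crop(T,210,120,370,240,5,"t15z.png")
crop(load("top0"),285,160,365,220,10,"t0z.png")
```

```text
(no output)
```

View pics/s15z.png

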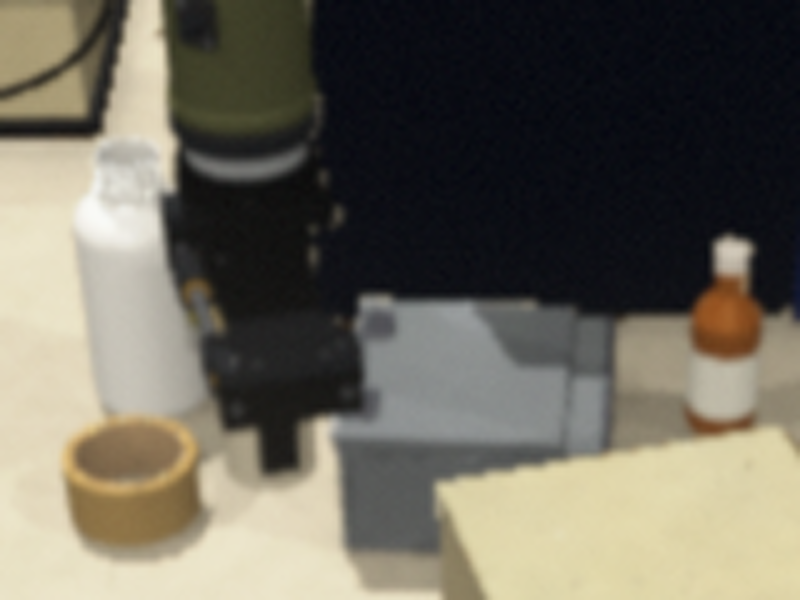

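View pics/w15.png

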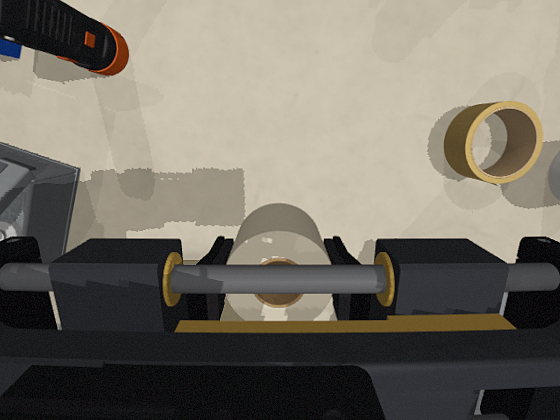

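View pics/t0z.png

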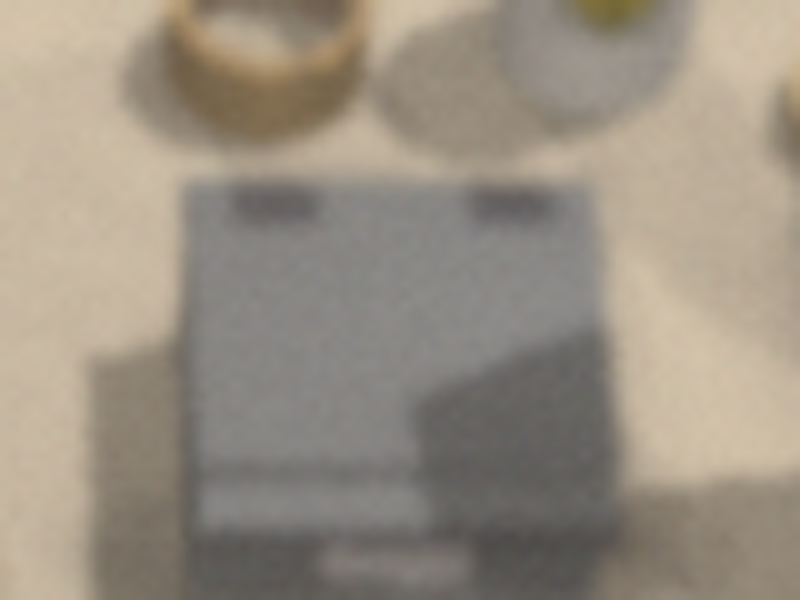

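Run:
```python
from h import *
T=load("top0");S=load("side0")
A=plane(T,np.array([(593,185),(612,470),(195,465),(187,185)])/10+[285,160],.101);print(A.round(3).tolist(),A.mean(0).round(4),np.linalg.norm(A[0]-A[1]),np.linalg.norm(A[1]-A[2]))
S=load("side15")
B=plane(S,np.array([(362,298),(575,310),(567,443),(335,435)])/5+[170,90],.101);print(B.round(3).tolist(),B.mean(0).round(4),np.linalg.norm(B[0]-B[1]),np.linalg.norm(B[1]-B[2]))
from bench import *
s=get_state();print(rel(s,(.567,-.284,.26),ori(90,-76)),rel(s,(.64,-.15,.27),ori(90,-76)))
```

```text
[[0.633, -0.382, 0.101], [0.485, -0.363, 0.101], [0.502, -0.196, 0.101], [0.648, -0.212, 0.101]] [ 0.567  -0.2881  0.101 ] 0.14995811376351112 0.16773199269011368
[[0.639, -0.379, 0.101], [0.486, -0.357, 0.101], [0.501, -0.192, 0.101], [0.654, -0.208, 0.101]] [ 0.57  -0.284  0.101] 0.15462899997227922 0.16525585803185977
([-0.17, 0.214, -0.041], [0.3, 0.1, 0.1]) ([-0.066, 0.102, -0.052], [0.3, 0.1, 0.1])
```

Run:
```python
from h import *
from bench import *
s=get_state();print(rel(s,(.568,-.286,.24),ori(90,-76)))
```

```text
([-0.169, 0.216, -0.021], [0.3, 0.1, 0.1])
```

play_rows --series '[40,-0.05,0.07,-0.02,0,0,0,40,-0.1,0.13,-0.02,0,0,0,40,-0.168,0.216,-0.02,0.3,0,0,40,-0.168,0.216,-0.02,0.3,0,0,40,-0.168,0.216,-0.02,0.3,0,0,40,-0.168,0.216,-0.02,0.3,0,0,40,-0.168,0.216,-0.02,0.3,0,0,40,-0.168,0.216,-0.02,0.3,0,0,40,-0.168,0.216,-0.02,0.3,0,0,40,-0.168,0.216,-0.02,0.3,0,0]'

```text
time: 15.9
position: [0.5687, -0.2842, 0.2367]
tool_rot: [-3.114, -0.386, 0.006]
ft_force: [-0.3, 0.3, -1.3]
grip_width: 0.58
```

Run:
```python
from h import *
from bench import *
s=get_state();show(s)
print(rel(s,(.568,-.286,.15),ori(90,-76)),rel(s,(.568,-.286,.120),ori(90,-76)))
d=get_image("wrist");cv2.imwrite("pics/w16.png",d["frame"][:,:,::-1])
```

```text
t 15.9 p [ 0.5687 -0.2842  0.2367] a 89.7 h 143.6 xz [ 0.97  0.24 -0.  ] F [-0.3  0.3 -1.3] q [ 0.93  0.36 -0.65  1.44  0.21  1.42 -1.05] w 0.58
([-0.001, 0.002, 0.087], [-0.2, 0.2, 0.1]) ([-0.001, 0.002, 0.117], [-0.2, 0.2, 0.1])
```

View pics/w16.png

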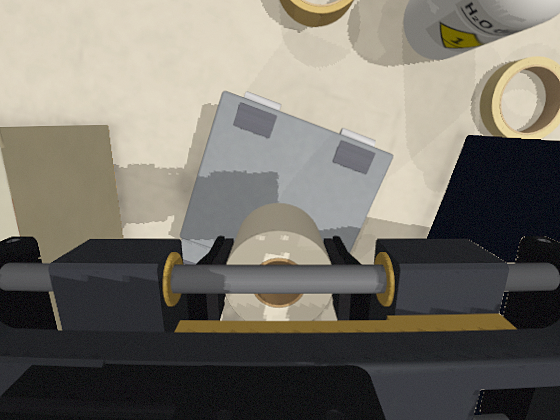

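play_rows --series '[40,0,0.001,0.035,0,0,0,40,-0.001,0.002,0.07,0,0,0,40,-0.001,0.002,0.09,0,0,0,40,-0.001,0.002,0.103,0,0,0,40,-0.001,0.002,0.111,0,0,0,40,-0.001,0.002,0.115,0,0,0,40,-0.001,0.002,0.115,0,0,0,40,-0.001,0.002,0.115,0,0,0]'

```text
time: 16.62
position: [0.5695, -0.2875, 0.1247]
tool_rot: [3.118, 0.386, -0.001]
ft_force: [0.7, 0.7, -0.9]
grip_width: 0.583
```

Run:
```python
from h import *
from bench import *
s=get_state();show(s);print([get_state()["ft_force"] for _ in range(1)])
d=get_image("side");crop(d,170,90,330,210,5,"s17z.png")
s=get_state();show(s)
```

```text
t 16.62 p [ 0.5695 -0.2875  0.1247] a 90.0 h -166.4 xz [ 0.97  0.24 -0.  ] F [ 0.7  0.7 -0.9] q [ 0.92  0.43 -0.63  1.58  0.26  1.21 -1.09] w 0.58
[array([ 0.72467966,  0.6757751 , -0.89856926])]
t 16.67 p [ 0.5696 -0.2877  0.1249] a 90.0 h -94.0 xz [ 0.97  0.24 -0.  ] F [ 0.7 -0.2 -1.2] q [ 0.92  0.43 -0.63  1.58  0.26  1.21 -1.09] w 0.58
```

View pics/s17z.png

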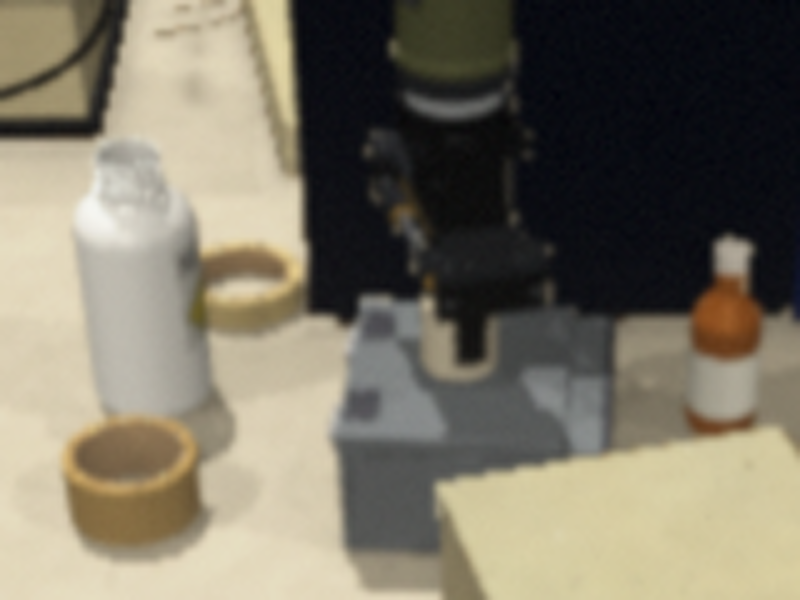

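play_rows --series '[40,0,0,0.002,0,0,0,40,0,0,0.004,0,0,0,40,0,0,0.005,0,0,0,40,0,0,0.005,0,0,0]'

```text
time: 17.0
position: [0.5686, -0.2878, 0.1188]
tool_rot: [-3.117, -0.385, 0.003]
ft_force: [-0.5, -0.1, 0.5]
grip_width: 0.579
```

play_rows --series '[40,0,0,0.001,0,0,0,40,0,0,0.002,0,0,0,40,0,0,0.002,0,0,0,40,0,0,0.002,0,0,0]'

```text
time: 17.33
position: [0.5687, -0.2877, 0.1186]
tool_rot: [3.118, 0.385, -0.003]
ft_force: [-3.8, 1.2, 8.8]
grip_width: 0.575
```

play_rows --series '[40,0,0,-0.001,0,0,0,65,0,0,-0.001,0,0,0,75,0,0,-0.001,0,0,0,100,0,0,-0.001,0,0,0,100,0,0,-0.001,0,0,0,100,0,0,-0.001,0,0,0,100,0,0,-0.001,0,0,0,100,0,0,-0.001,0,0,0]'

```text
time: 18.0
position: [0.5683, -0.2876, 0.1172]
tool_rot: [-3.117, -0.385, 0.004]
ft_force: [0.6, -0.5, -0.3]
grip_width: 0.97
```

Run:
```python
from h import *
from bench import *
s=get_state();show(s)
```

```text
t 18.0 p [ 0.5683 -0.2876  0.1172] a 89.8 h 161.1 xz [ 0.97  0.24 -0.  ] F [ 0.6 -0.5 -0.3] q [ 0.92  0.44 -0.63  1.59  0.27  1.2  -1.09] w 0.97
```

play_rows --series '[100,0,0,-0.02,0,0,0,100,0,0,-0.05,0,0,0,100,0,0,-0.09,0,0,0,100,0,0,-0.13,0,0,0,100,0,0,-0.17,0,0,0,100,0.08,-0.08,-0.2,0,0,0,100,0.12,-0.12,-0.2,0,0,0,100,0.12,-0.12,-0.2,0,0,0,100,0.12,-0.12,-0.2,0,0,0]'

```text
time: 18.75
position: [0.6538, -0.1461, 0.3173]
tool_rot: [-3.118, -0.383, 0.002]
ft_force: [0.7, 0.9, 0.2]
grip_width: 1.003
```

Run:
```python
from h import *
from bench import *
s=get_state();show(s)
d=get_image("side");pickle.dump(d,open("side18.pkl","wb"));crop(d,200,130,360,250,5,"s18a.png");cv2.imwrite("pics/s18.png",d["frame"][:,:,::-1])
d=get_image("top");pickle.dump(d,open("top18.pkl","wb"));crop(d,130,130,370,270,3.3,"t18.png")
```

```text
t 18.75 p [ 0.6538 -0.1461  0.3173] a 89.9 h 169.8 xz [ 0.97  0.24 -0.  ] F [0.7 0.9 0.2] q [ 0.66  0.42 -0.7   1.22  0.27  1.6  -1.32] w 1.0
```

View pics/s18a.png

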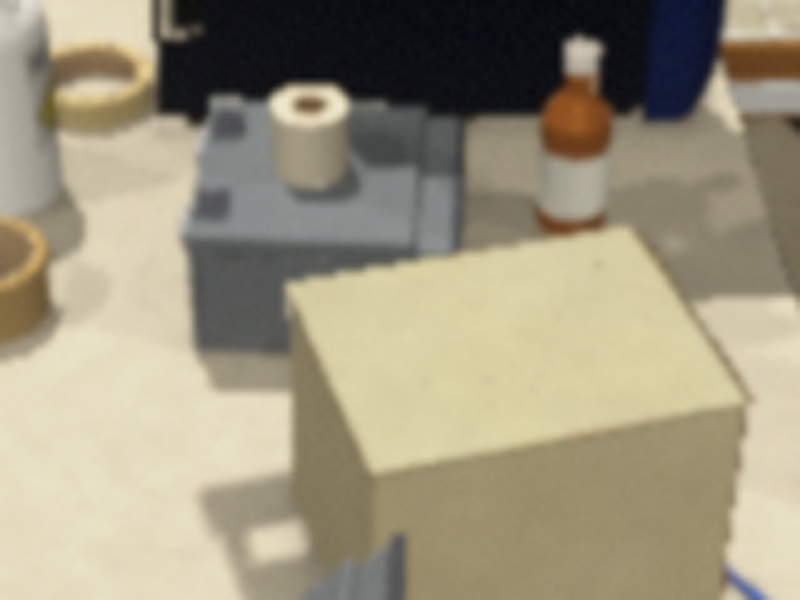

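View pics/t18.png

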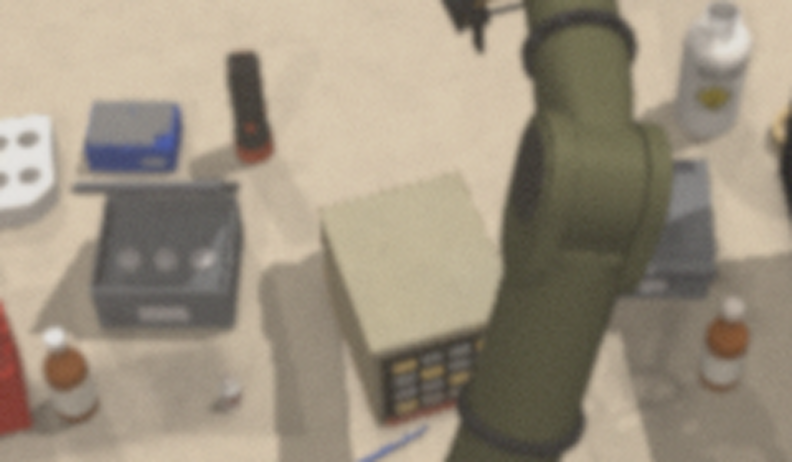

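View pics/s18.png

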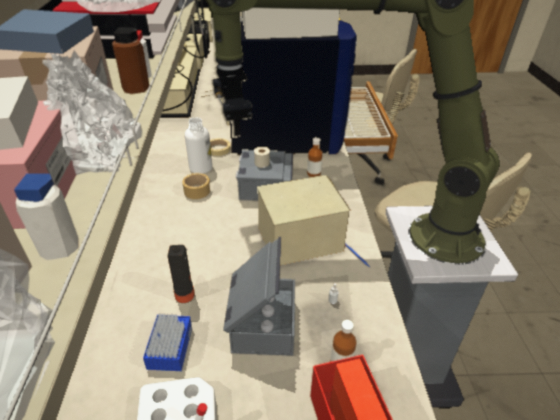

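Run:
```python
from h import *
S=load("side18");T=load("top18")
print("roll",plane(S,np.array([[311,104]])/5+[200,130],.151))
for n,u,z in(("Bl",(54,337),.15),("Dl",(232,382),.067),("Br",(734,308),.15)): print(n,plane(T,np.array([u])/3.3+[130,130],z))
crop(S,210,230,370,350,5,"s18b.png")
from bench import *
s=get_state();print(rel(s,(.60,.05,.35),ori(90,-40)))
```

```text
roll [[ 0.56848187 -0.28729102  0.151     ]]
Bl [[0.39842771 0.41730512 0.15      ]]
Dl [[0.37445537 0.2240292  0.067     ]]
Br [[ 0.36959582 -0.36026553  0.15      ]]
([-0.006, -0.194, -0.031], [-0.3, -0.3, -35.1])
```

View pics/s18b.png

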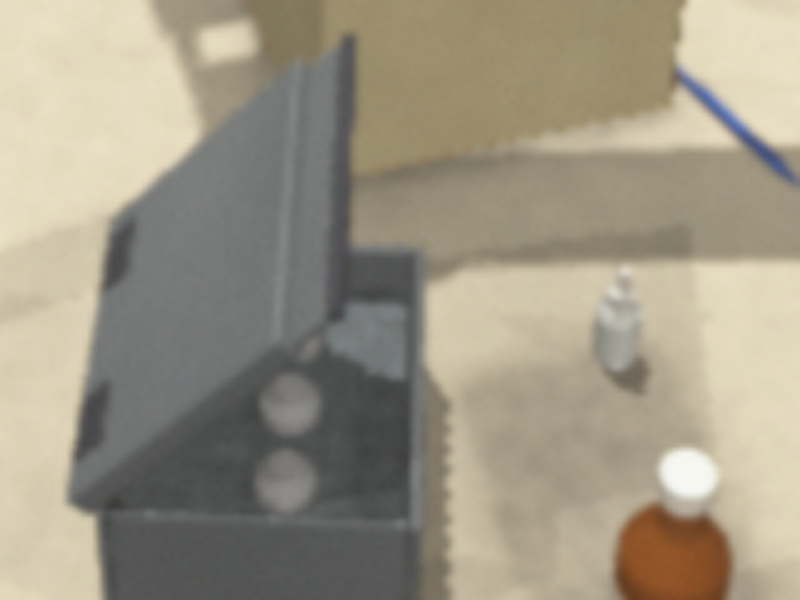

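play_rows --series '[100,-0.006,-0.19,-0.03,0,0,-20,100,-0.006,-0.19,-0.03,0,0,-20,100,-0.006,-0.19,-0.03,0,0,-20,100,-0.006,-0.19,-0.03,0,0,-20,100,-0.006,-0.19,-0.03,0,0,-20,100,-0.006,-0.19,-0.03,0,0,-20,100,-0.006,-0.19,-0.03,0,0,-20,100,-0.006,-0.19,-0.03,0,0,-20]'

```text
time: 19.52
position: [0.6013, 0.0345, 0.3464]
tool_rot: [-3.004, -0.919, 0.004]
ft_force: [0.2, -0.7, -0.1]
grip_width: 0.996
```

Run:
```python
from h import *
from bench import *
s=get_state();show(s)
d=get_image("top");crop(d,130,150,370,270,3.3,"t19.png");pickle.dump(d,open("top19.pkl","wb"))
S=load("side18")
print(lidang(S,np.array([(280,346),(345,318)])/5+[210,230],(.577,.308),-4.7,.085))
```

```text
t 19.52 p [0.6013 0.0345 0.3464] a 89.9 h -168.4 xz [ 0.83  0.56 -0.  ] F [ 0.2 -0.7 -0.1] q [ 0.57  0.29 -0.85  1.34  0.21  1.61 -1.23] w 1.0
[(np.float64(-0.0839), np.float64(0.1235), 0.1492, 55.8), (np.float64(-0.1109), np.float64(0.1426), 0.1807, 52.1)]
```

View pics/t19.png

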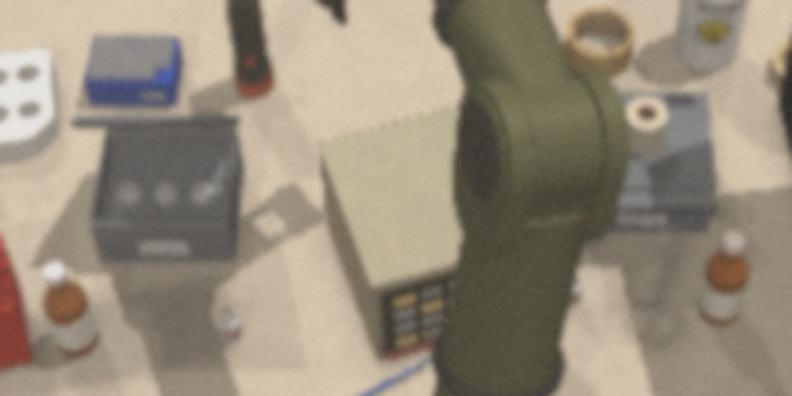

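```bash
python3 -c "
from bench import *
print(close_job())"
```

```text
the job is handed in; nothing more can be done
None
```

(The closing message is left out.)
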